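# Load the engraving jig and lock it

### The arm

A 6-joint arm with a two-finger parallel gripper is mounted at the origin on the work surface. World frame = base frame: x ahead of the robot, y to its left, z up, the work surface at z = 0. Lengths are in m, angles in degrees, forces in N, time in s.
With the tool pointing down it reaches from about 0.325 to 0.9 m from the base axis. Payload 6.1 kg.
Tool frame: the origin (TCP) lies at the centre of the arm's flange, where the gripper is bolted on; the fingertips stand 182 mm ahead of it and the grasp point (between the pads) lies 164 mm ahead of it; z points along the fingers, y is the line along which they close (so a half turn about z gives the same grasp; the last joint's range is limited). The gripper opens to 87 mm and grips with 3 to 60 N. Pads are 19 mm wide; open, the fingers measure 117 mm over their backs; the gripper's body (75 mm by 190 mm) begins 51 mm behind the grasp point.
Start: joints at [-80.22, 12.628, 87.462, -0, 79.91, -7.225], TCP at [0.183, -0.598, 0.405] pointing down, gripper open.
Joint ranges: [-170.65, 170.65], [-52.31, 119.04], [5.05, 147.46], [-71.25, 251.25], [11.57, 151.72], [-153.62, 153.62]. Speed limits (degrees/s): [147.25, 147.25, 172.46, 180, 180, 180].

### API

Orientations are given as a 3x3 rotation matrix whose columns are the frame's x, y, z axes.
In Python, from cell import * gives the robot as it stands.
- The arm moves only by the tool drive_tool, never from a script. Its argument "steps" is a list of rows, each a list of 7 numbers: the turn, a rotation vector about the tool's x, y, z each as a share of 45 degrees, from -1 to 1, then the shift along the tool's x, y, z each as a share of 1 m, from -1 to 1, then the closure, from -1 (fully open) to 1 (shut). A call has 1 to 5 rows; each row shifts and turns the commanded pose from where the row before left it, along the tool's axes as they then stand; what a row does not reach is not made up. A row lasts 1/8 s, in which the tool goes at most 62.5 mm and 10.7 degrees, less where a joint would pass 70% of its speed; a pose out of reach is approached as far as the arm can. A call with a number of a shift or a turn outside -1 to 1 is refused whole. A call with a gripper value outside its range is refused whole. The fingers move at their own pace and stop on an object; the grip force is fixed at half the most. Time passes only in rows, so rows that do not move let the fingers close. It gives the time, the measured TCP pose, the force, the opening and the grip force at its end, in the units of the state.
- get_obs(): the state, without advancing time (a new reading comes with each control period).
- camera(name): name is "scene" or "top"; returns a dict with "frame" (400x640x3 uint8, red, green, blue), "mtx" (3x3 intrinsics, pixels), "R" (3x3) and "t" (3): a world point X has camera coordinates R X + t. Camera axes: x right, y down, z forward; pixel columns grow to the right and rows downward; lengths in m; the calibration is good to about 2 mm. A picture is of the moment at which its call begins. There is no depth.
- job_done(): hands the job in; it is judged then, once.
The state is a dict: "time": time; "joint_positions": joint angles; "joint_vel": joint speeds; "tau": joint torques, N m; "ee_pos": TCP position; "tcp_rot": TCP orientation; "ft_force": force on the tool from outside, world axes, zero at the start; "wrist_torque": the same for the moment, N m; "width": finger opening in m; "grasp_force": force on a finger pad.
Only numpy, scipy, OpenCV 4.12 (cv2) and the standard library are available. Lean on these libraries where they do the work, as an engineer would, in place of code of your own. Each camera call takes 0.05 s, during which the arm holds its last target. There are 200 camera calls.

### The job

Clear any wooden plug out of the jig into the grey tray, then lay every nameplate blank on the bench, brass face up, into the jig pocket of its own length and press it down until it is flush with the jig's white top. Once all of them are flush, take the mallet and with it (not with the fingers) knock the locking pin in front of each loaded pocket fully down. Finally stand the mallet back upright on its hardboard square; leave the other things on the bench where they are.

Things in the scene. Friction and masses are not known exactly. Their poses are not given: they have to be found in the camera images.
- jig: engraving jig, fixed: white-faced board 185 x 270 mm on battens, its level top 48 mm above the table, turned up to 0.25 rad. Origin: centre of its underside on the table; x along the 185 mm side (locking pins on the -x side), z up. Four oblong pockets run along x, side by side from +y to -y: long, short, longest, medium
- blank_long: long nameplate blank: loose block 96 x 40 x 26 mm (along its x, y, z), 0.24 kg more or less, aluminium with a brass face on top and a dark window pattern in it; origin at the centre of its underside, lies flat with z up. It may be absent
- blank_short: short nameplate blank: loose block 60 x 40 x 26 mm (along its x, y, z), 0.24 kg more or less, aluminium with a brass face on top and a dark window pattern in it; origin at the centre of its underside, lies flat with z up. It may be absent
- blank_longest: longest nameplate blank: loose block 114 x 40 x 26 mm (along its x, y, z), 0.24 kg more or less, aluminium with a brass face on top and a dark window pattern in it; origin at the centre of its underside, lies flat with z up. It may be absent
- blank_medium: medium nameplate blank: loose block 78 x 40 x 26 mm (along its x, y, z), 0.24 kg more or less, aluminium with a brass face on top and a dark window pattern in it; origin at the centre of its underside, lies flat with z up. It may be absent
- pocket_long (a point): centre of the long pocket's mouth, level with the jig's top (jig x = 12, y = 102 mm). Pocket 101 x 45 mm, long along jig x. In it a friction-held pad, its top 10 mm below the jig's top at first, so a blank laid in stands 16 mm proud; 8 to 10 N pushes it 16 mm down to a hard stop, the blank then level with the jig's top; it stays where left
- pocket_short (a point): centre of the short pocket's mouth, level with the jig's top (jig x = 12, y = 34 mm). Pocket 65 x 45 mm, long along jig x. In it a friction-held pad, its top 10 mm below the jig's top at first, so a blank laid in stands 16 mm proud; 8 to 10 N pushes it 16 mm down to a hard stop, the blank then level with the jig's top; it stays where left
- pocket_longest (a point): centre of the longest pocket's mouth, level with the jig's top (jig x = 12, y = -34 mm). Pocket 119 x 45 mm, long along jig x. In it a friction-held pad, its top 10 mm below the jig's top at first, so a blank laid in stands 16 mm proud; 8 to 10 N pushes it 16 mm down to a hard stop, the blank then level with the jig's top; it stays where left
- pocket_medium (a point): centre of the medium pocket's mouth, level with the jig's top (jig x = 12, y = -102 mm). Pocket 83 x 45 mm, long along jig x. In it a friction-held pad, its top 10 mm below the jig's top at first, so a blank laid in stands 16 mm proud; 8 to 10 N pushes it 16 mm down to a hard stop, the blank then level with the jig's top; it stays where left
- pin_long: steel locking pin of the long pocket at jig x = -74, y = 102 mm: round head 22 mm across, 8 mm thick; origin at the centre of the head's underside, at first 64 mm above the table (16 mm above the jig's top). 8 to 10 N drives it 16 mm straight down to a hard stop, head on the jig's top; it stays where left
- pin_short: steel locking pin of the short pocket at jig x = -74, y = 34 mm: round head 22 mm across, 8 mm thick; origin at the centre of the head's underside, at first 64 mm above the table (16 mm above the jig's top). 8 to 10 N drives it 16 mm straight down to a hard stop, head on the jig's top; it stays where left
- pin_longest: steel locking pin of the longest pocket at jig x = -74, y = -34 mm: round head 22 mm across, 8 mm thick; origin at the centre of the head's underside, at first 64 mm above the table (16 mm above the jig's top). 8 to 10 N drives it 16 mm straight down to a hard stop, head on the jig's top; it stays where left
- pin_medium: steel locking pin of the medium pocket at jig x = -74, y = -102 mm: round head 22 mm across, 8 mm thick; origin at the centre of the head's underside, at first 64 mm above the table (16 mm above the jig's top). 8 to 10 N drives it 16 mm straight down to a hard stop, head on the jig's top; it stays where left
- mallet: mallet: black square head 50 x 50 x 84 mm high, standing on one face, handle level; 0.35 kg, mostly in the head. Origin: centre of the head's lower face (the striking face); z up. The flat-sided wooden handle points along its -x, 20 mm wide (y) and 26 mm high, its middle line 50 mm above the lower face, from the head (x = -25 mm) to x = -165 mm.
- plug_a: plain wooden setting-up plug, loose block 54 x 40 x 40 mm (x, y, z), 60 g, at first standing in the medium pocket on its raised pad, long side along the pocket, 30 mm of it above the jig's top; origin at the centre of its underside. It may be absent
- plug_b: plain wooden setting-up plug, loose block 54 x 40 x 40 mm (x, y, z), 60 g, at first standing in the longest pocket on its raised pad, long side along the pocket, 30 mm of it above the jig's top; origin at the centre of its underside. It may be absent
- plug_tray: grey open tray, fixed, 170 x 130 x 24 mm with 4 mm walls, empty at first: the place for the plugs. Origin: centre of its underside; x along the 170 mm side
- mat: brown hardboard square 120 x 120 x 4 mm, fixed to the table: the mallet's place. Origin: centre of its underside, so its top is 4 mm up
- jar: glass jar with a white cap, 60 mm across, 75 mm high; bystander, loose. Origin at the centre of its underside
- screwdriver: screwdriver lying flat, orange handle; bystander, loose. Origin under its middle
- carton: small cardboard carton 60 x 90 x 35 mm; bystander, loose. Origin at the centre of its underside
- brass_plate: brass frame plate 160 x 45 x 6 mm with a window; bystander, loose. Origin at the centre of its underside
- offcut: dark wooden offcut 80 x 90 x 6 mm; bystander, loose. Origin at the centre of its underside
- batten: wooden batten 110 x 30 x 20 mm; bystander, loose. Origin at the centre of its underside
Not all that is in view belongs to the job. What is shaped like the mallet but blue is not meant.

How it is judged:
By the outcome, as a careful person would: the job done as asked, in the order asked, and still so for the second after the job is handed in, with the robot touching nothing.
Of plug_a, plug_b only 1 to 2 are there at a start; the rules pass over those that are not, and their reading is None.
Of blank_long, blank_short, blank_longest, blank_medium only 3 to 4 are there at a start; the rules pass over those that are not, and their reading is None.
At some moment in a run one of blank_long, blank_short, blank_longest, blank_medium may be knocked a few centimetres aside while the robot is not near it.
It also fails if it takes over 210 s, if anything falls off the work surface, if the arm or the gripper's body presses on something with over 40 N, if the wrist force passes 120 N, or if a joint passes its speed limit or range.

## Working session

There is one attempt and no reset: what is moved stays moved. The work goes in short steps, Python scripts to look and compute and a tool call to move; the robot and the scene stay as the last step left them, time stands still between calls to the robot, and variables do not carry over. Pictures are saved under pics/ and viewed, at most 14 in all, crops included, and the job is handed in when it is done.

Besides the shell and the picture viewer there is one more tool, called in YAML: its name, and indented under it one key for each argument. drive_tool: Moves the arm, as the interface text tells. Shift numbers are shares of 1 m and turn numbers shares of 45 degrees, none past 1 either way. Its arguments: {"type":"object","properties":{"steps":{"type":"array","items":{"type":"array","items":{"type":"number","minimum":-1,"maximum":1}}}},"required":["steps"]}

```bash
ls; mkdir -p pics
python3 - <<'E'
from cell import *
import cv2,numpy as np
for n in("scene","top"):
    c=camera(n);cv2.imwrite(f"pics/{n}0.png",cv2.resize(c["frame"][:,:,::-1],(800,500),interpolation=cv2.INTER_CUBIC))
    np.savez(f"{n}0.npz",**c);print(n,c["mtx"].tolist(),np.round(c["R"],3).tolist(),c["t"])
o=get_obs();print(o)
E
```

```text
pics
scene [[436.72383955792736, 0.0, 320.8071266382732], [0.0, 436.72383955792736, 201.35623905550918], [0.0, 0.0, 1.0]] [[-0.525, 0.851, 0.02], [0.482, 0.317, -0.817], [-0.702, -0.419, -0.576]] [ 0.23907049 -0.22750596  1.57741242]
top [[363.8312883305706, 0.0, 321.1453520160698], [0.0, 363.8312883305706, 199.8802224280912], [0.0, 0.0, 1.0]] [[0.0, -1.0, 0.0], [-0.998, -0.0, -0.067], [0.067, -0.0, -0.998]] [0.0405344  0.54529649 1.22594665]
{'time': 0.1, 'joint_positions': array([-8.02180722e+01,  1.26686163e+01,  8.75169660e+01,  3.82284569e-04,
        7.99112968e+01, -7.22581477e+00]), 'joint_vel': array([ 0.1839352 , -0.08552489, -0.1129333 ,  0.07257535,  0.1068112 ,
        0.07360997]), 'tau': array([ 3.20247156e-03, -4.95940948e+01, -3.88519442e+01,  7.02835433e-02,
        5.14654198e-02, -6.86397721e-05]), 'ee_pos': array([ 0.18276143, -0.59743434,  0.4037899 ]), 'tcp_rot': array([[ 9.56265612e-01,  2.92499572e-01, -2.80801185e-04],
       [ 2.92499625e-01, -9.56264184e-01,  1.66739221e-03],
       [ 2.19191393e-04, -1.67660408e-03, -9.99998570e-01]]), 'ft_force': array([-0.19068854,  0.12412237, -0.5956505 ]), 'wrist_torque': array([ 0.04338207,  0.03154886, -0.00889167]), 'grasp_force': 0.0, 'width': 0.0871843059190033}
```

View pics/scene0.png

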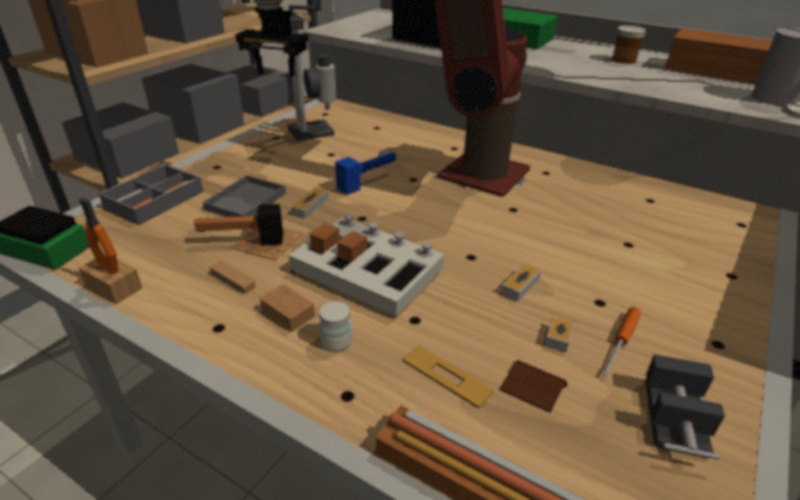

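View pics/top0.png

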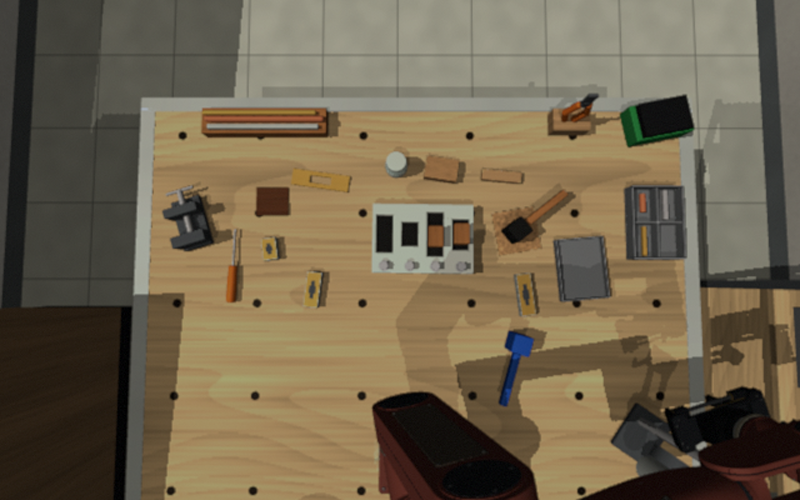

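```bash
cat > h.py <<'E'
import numpy as np,cv2
from scipy.optimize import least_squares
def load(n): return dict(np.load(n+".npz"))
def proj(c,X):
    X=np.atleast_2d(X); p=(c["R"]@X.T).T+c["t"]; q=(c["mtx"]@p.T).T; return q[:,:2]/q[:,2:]
def back(c,uv,z):
    d=c["R"].T@np.linalg.solve(c["mtx"],[uv[0],uv[1],1]); o=-c["R"].T@c["t"]; return o+d*(z-o[2])/d[2]
def crop(f,x0,y0,w,h,s,step=5):
    # integer pixel coordinate = pixel centre
    im=cv2.resize(f[y0:y0+h,x0:x0+w,::-1],(w*s,h*s),interpolation=cv2.INTER_CUBIC)
    for x in range(x0,x0+w):
        if x%step==0:
            X=int((x-x0+.5)*s); cv2.line(im,(X,0),(X,6),(0,0,255),1)
            if x%10==0: cv2.putText(im,str(x),(X-10,17),0,.38,(0,0,255),1)
    for y in range(y0,y0+h):
        if y%step==0:
            Y=int((y-y0+.5)*s); cv2.line(im,(0,Y),(6,Y),(0,0,255),1)
            if y%10==0: cv2.putText(im,str(y),(8,Y+4),0,.38,(0,0,255),1)
    return im
E
python3 - <<'E'
from h import *
t=load("top0")["frame"];s=load("scene0")["frame"]
cv2.imwrite("pics/a.png",crop(t,290,158,100,68,8))
B=np.vstack([np.hstack([crop(t,200,180,33,36,8),crop(t,236,210,33,36,8),crop(t,404,214,33,36,8)]),
 np.hstack([crop(s,430,248,33,36,8),crop(s,398,206,37,36,8)[:,:264],crop(s,230,144,33,36,8)])])
cv2.imwrite("pics/b.png",B)
cv2.imwrite("pics/c.png",crop(t,390,145,112,100,7)[:600])
cv2.imwrite("pics/d.png",crop(s,150,140,210,115,3+0)) if 0 else cv2.imwrite("pics/d.png",crop(s,228,165,130,85,6))
E
```

```text
(no output)
```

View pics/a.png

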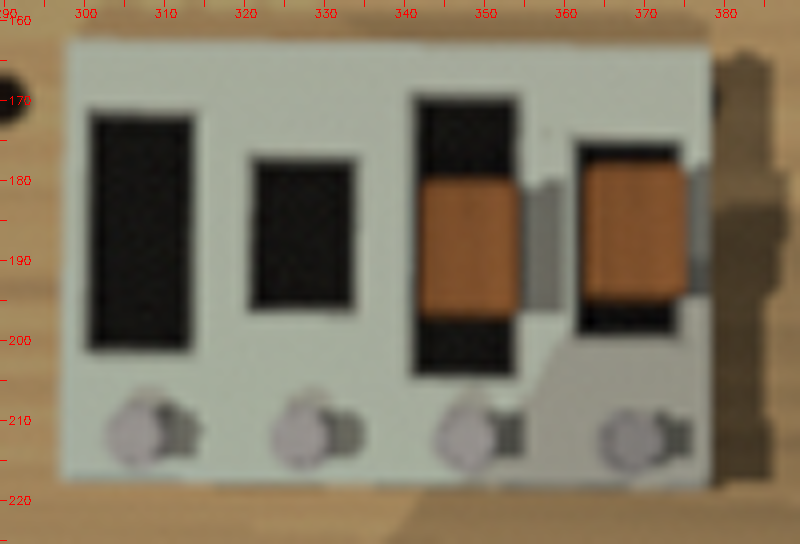

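View pics/b.png

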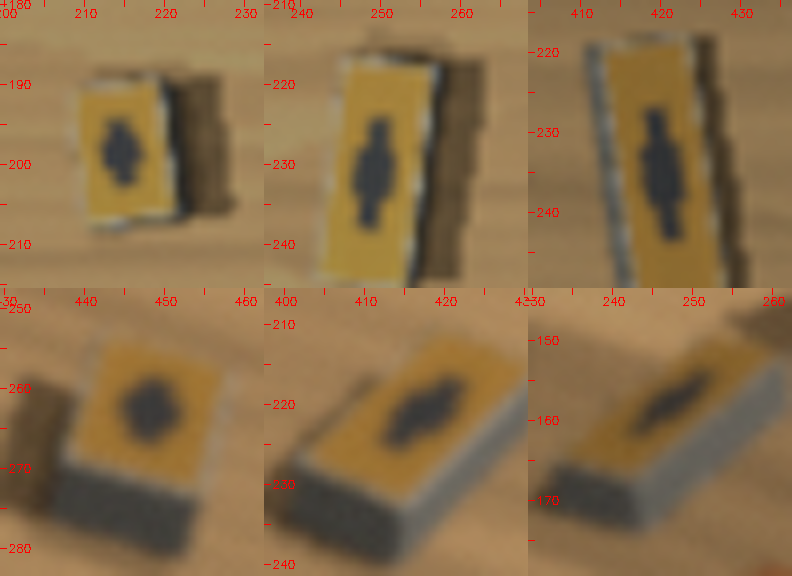

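View pics/c.png

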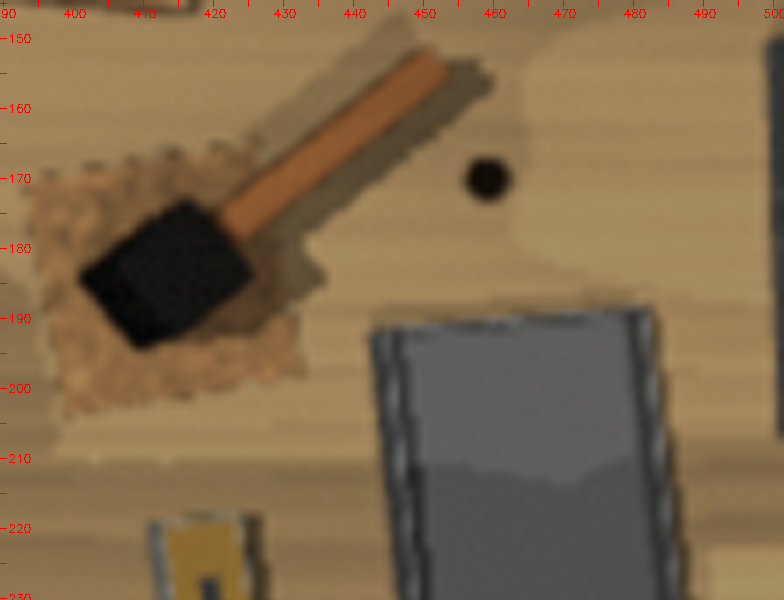

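View pics/d.png

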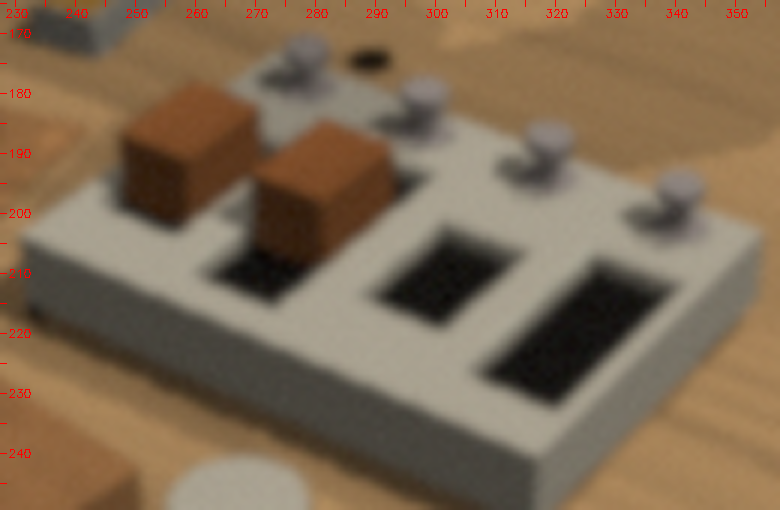

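The pictures show: three blanks at top-view px A (215,198) short, B (250,231), C (422,234); the jig with plugs in both the longest (348,188) and medium (370,186) pockets. The black mallet is on the brown mat at (413,183), and the blue look-alike at about (415,275) is not meant. The tray is at about (466,214). Next I measure by rectifying both views to the expected planes, so their agreement also checks the heights.

```bash
cat >> h.py <<'E'
def rect(c,cx,cy,half,z,res=0.0005):
    g=np.arange(-half,half,res); X,Y=np.meshgrid(cx+g,cy+g)   # col=x,row=y
    uv=proj(c,np.c_[X.ravel(),Y.ravel(),np.full(X.size,z)]).astype(np.float32).reshape(*X.shape,2)
    return cv2.remap(c["frame"],uv[...,0],uv[...,1],cv2.INTER_CUBIC)
def blob(m,cx,cy,half,res=0.0005,near=None):
    m=cv2.morphologyEx(m.astype(np.uint8),cv2.MORPH_OPEN,np.ones((9,9)))
    cs,_=cv2.findContours(m,cv2.RETR_EXTERNAL,cv2.CHAIN_APPROX_NONE); out=[]
    for k in sorted(cs,key=cv2.contourArea)[::-1][:6]:
        if cv2.contourArea(k)<2000: continue
        (u,v),(w,h),a=cv2.minAreaRect(k)
        if w<h: w,h,a=h,w,a+90
        a=(a+90)%180-90
        out.append((round((cx-half+u*res)*1e3,1),round((cy-half+v*res)*1e3,1),round(w*res*1e3,1),round(h*res*1e3,1),round(a,1)))
    return out
def hsv(f): return cv2.cvtColor(f,cv2.COLOR_RGB2HSV).astype(int)
E
cat > m.py <<'E'
from h import *
def blanks(pre):
  T=load("top"+pre)
  for n,uv in dict(A=(215,198),B=(250,231),C=(422,234)).items():
    p=back(T,uv,.026)
    for cn in("top","scene"):
        c=load(cn+pre);f=rect(c,p[0],p[1],.08,.026);h=hsv(f)
        m=(h[...,1]>(135 if cn=="top" else 145))
        m=m&(h[...,2]>70)
        d=(f.max(2)<75)|(h[...,1]<40)&(f.max(2)<90)
        print(n,cn,"brass",blob(m,p[0],p[1],.08)[:2])
if __name__=="__main__":
  import sys
  for n in("top","scene"):
    c=load(n+"0")
    for nm,uv in dict(A=(215,198)).items(): 
        pass
  blanks("0")
  T=load("top0");p=back(T,(338,190),.048)
  for cn in("top","scene"):
    c=load(cn+"0");f=rect(c,p[0],p[1],.18,.048);h=hsv(f)
    print("jig dark",cn,blob(f.max(2)<55,p[0],p[1],.18))
    print("jig white",cn,blob((h[...,1]<50)&(h[...,2]>120),p[0],p[1],.18)[:2])
    q=back(T,(359,188),.078);f=rect(c,q[0],q[1],.1,.078);h=hsv(f)
    print("plug",cn,blob((h[...,1]>155)&(f[...,0]>(105)),q[0],q[1],.1))
    q=back(T,(413,183),.088);f=rect(c,q[0],q[1],.1,.088);
    print("mallet",cn,blob(f.max(2)<60,q[0],q[1],.1)[:2])
  for uv in[(470-18,191),(470+14,189)]: pass
  print("tray",back(T,(466,214),.02), "head tops",[np.round(back(T,u,.072)*1e3,1) for u in[(306.5,212),(326.7,212.2),(347.5,212.5),(368,212.5)]])
  print("handle end",back(T,(452.5,154),.067),"mat corners",[np.round(back(T,u,.004)*1e3) for u in[(394,172),(425,165.5),(432.5,198),(400,204)]])
E
python3 m.py
```

```text
A top brass [(np.float64(549.0), np.float64(402.1), 53.1, 33.7, 7.6)]
A scene brass [(np.float64(546.1), np.float64(402.0), 51.7, 32.2, 8.1)]
B top brass [(np.float64(438.5), np.float64(283.1), 89.5, 34.0, -7.0)]
B scene brass [(np.float64(435.0), np.float64(281.8), 88.8, 32.9, -7.2)]
C top brass [(np.float64(425.3), np.float64(-295.3), 107.0, 34.8, 7.3)]
C scene brass [(np.float64(448.9), np.float64(-293.0), 50.7, 30.8, 6.8), (np.float64(390.6), np.float64(-299.9), 44.5, 29.7, 7.6)]
jig dark top [(np.float64(587.8), np.float64(87.7), 96.0, 40.4, -0.5), (np.float64(586.7), np.float64(20.0), 60.2, 40.2, -0.9), (np.float64(626.7), np.float64(-48.4), 39.5, 32.5, -90.0), (np.float64(540.9), np.float64(-47.2), 39.0, 23.0, -90.0), (np.float64(552.9), np.float64(-115.2), 39.0, 14.0, -90.0)]
jig white top [(np.float64(575.3), np.float64(-15.2), 270.9, 185.6, 89.3)]
plug top [(np.float64(585.4), np.float64(-115.0), 50.5, 37.5, 0.0), (np.float64(578.4), np.float64(-47.8), 50.5, 36.0, 0.0)]
mallet top [(np.float64(592.1), np.float64(-258.8), 68.9, 53.3, -53.5)]
jig dark scene [(np.float64(591.6
[... 271 characters left out ...]
6.2, 183.8, 89.3), (np.float64(502.1), np.float64(-105.7), 67.6, 56.0, -36.0)]
plug scene [(np.float64(586.1), np.float64(-114.2), 48.6, 37.3, -1.3), (np.float64(581.0), np.float64(-46.5), 46.1, 38.3, -2.5)]
mallet scene [(np.float64(641.2), np.float64(-229.3), 177.6, 64.1, 45.5), (np.float64(511.4), np.float64(-333.1), 48.7, 22.3, -86.3)]
tray [ 0.49710063 -0.45280553  0.02      ] head tops [array([502. ,  88.5,  72. ]), array([501.4,  22.6,  72. ]), array([500.4, -45.3,  72. ]), array([ 500.4, -112.3,   72. ])]
handle end [ 0.69453265 -0.39458226  0.067     ] mat corners [array([ 643., -213.,    4.]), array([ 666., -321.,    4.]), array([ 553., -345.,    4.]), array([ 532., -232.,    4.])]
```

Blanks by measured face length (inset about 6 mm): A 53 → short, B 89.5 → long, C 107 → longest; no medium blank. The jig is at about (575, -14.5) mm, yaw -0.7°. The plugs agree between views within 1 mm on x, so their 78 mm top height holds.

```bash
cat > plan.py <<'E'
import sys,numpy as np
from cell import *
# plan.py x y z yaw [x y z yaw ...]: mm, deg; grasp-point targets (z of grasp point); tool x axis at yaw
o=get_obs();R=o["tcp_rot"];p=o["ee_pos"]*1e3+R[:,2]*164;yaw=np.degrees(np.arctan2(R[1,0],R[0,0]))
print("t %.2f gp %s yaw %.2f tilt %.2f %.2f F %s w %.1f g %.1f"%(o["time"],np.round(p,1),yaw,R[0,2]*57.3,R[1,2]*57.3,np.round(o["ft_force"],1),o["width"]*1e3,o["grasp_force"]))
a=list(map(float,sys.argv[1:]))
for i in range(0,len(a),4):
    q=np.array(a[i:i+3]);Y=a[i+3];dy=(Y-yaw+180)%360-180
    c,s=np.cos(np.radians(Y)),np.sin(np.radians(Y));d=q-p
    print("turnz %.3f then shift x %.4f y %.4f z %.4f m"%(-dy/45,(c*d[0]+s*d[1])/1e3,(s*d[0]-c*d[1])/1e3,-d[2]/1e3)); p,yaw=q,Y
E
python3 plan.py 585.7 -114.6 170 -0.7 585.7 -114.6 72 -0.7
python3 - <<'E'
from h import *
s=load("scene0");T=load("top0")
for n,u in dict(L=(231.2,204),Rr=(354.5,203.7),F=(317.5,240.7)).items(): print(n,np.round(back(s,u,.048)*1e3,1))
a=np.radians(-.7);A=np.array([[np.cos(a),-np.sin(a)],[np.sin(a),np.cos(a)]])
for n,k in dict(L=(92.5,-135),Rr=(-92.5,135),F=(92.5,135)).items(): print("pred",n,A@k+[575.3,-14.6])
for n,u in dict(m=(279.3,172.5),l=(298.8,180),s=(319.5,187.8),g=(341.5,196)).items(): print("pin",n,np.round(back(s,u,.072)*1e3,1))
E
```

```text
t 0.10 gp [ 182.7 -597.2  239.8] yaw 17.01 tilt -0.02 0.10 F [-0.2  0.1 -0.6] w 87.2 g 0.0
turnz 0.394 then shift x 0.3971 y -0.4874 z 0.0698 m
turnz -0.000 then shift x 0.0000 y -0.0000 z 0.0980 m
L [ 665.  -147.9   48. ]
Rr [485.8 122.6  48. ]
F [667.2 120.4  48. ]
pred L [ 666.14380158 -150.71999748]
pred Rr [484.45619842 121.51999748]
pred F [669.44239181 119.25985233]
pin m [ 499.  -112.5   72. ]
pin l [501.4 -44.6  72. ]
pin s [503.1  23.6  72. ]
pin g [504.5  92.3  72. ]
```

drive_tool:
  steps:
    - [0,0,0.197,0,0,0,-0.38]
    - [0,0,0.197,0,0,0,-0.38]
    - [0,0,0,0.036,-0.0443,0.0063,-0.38]
    - [0,0,0,0.036,-0.0443,0.0063,-0.38]
    - [0,0,0,0.036,-0.0443,0.0063,-0.38]

```text
time: 0.72
ee_pos: [0.2931, -0.4647, 0.3851]
tcp_rot: [[1.0, -0.013, -0.0], [-0.013, -1.0, 0.001], [-0.0, -0.001, -1.0]]
ft_force: [1.4, 0.1, 0.0]
width: 0.0606
grasp_force: 0.0
```

drive_tool:
  steps:
    - [0,0,0,0.036,-0.0443,0.0063,-0.38]
    - [0,0,0,0.036,-0.0443,0.0063,-0.38]
    - [0,0,0,0.036,-0.0443,0.0063,-0.38]
    - [0,0,0,0.036,-0.0443,0.0063,-0.38]
    - [0,0,0,0.036,-0.0443,0.0063,-0.38]

```text
time: 1.35
ee_pos: [0.476, -0.2452, 0.3539]
tcp_rot: [[1.0, -0.013, -0.0], [-0.013, -1.0, 0.0], [-0.0, -0.0, -1.0]]
ft_force: [-0.1, 0.3, 0.3]
width: 0.0601
grasp_force: 0.0
```

drive_tool:
  steps:
    - [0,0,0,0.036,-0.0443,0.0063,-0.38]
    - [0,0,0,0.036,-0.0443,0.0063,-0.38]
    - [0,0,0,0.036,-0.0443,0.0063,-0.38]
    - [0,0,0,0,0,0,-0.38]
    - [0,0,0,0,0,0,-0.38]

```text
time: 1.98
ee_pos: [0.5847, -0.1153, 0.3348]
tcp_rot: [[1.0, -0.012, -0.002], [-0.012, -1.0, -0.0], [-0.002, 0.0, -1.0]]
ft_force: [0.3, 0.7, -0.3]
width: 0.0597
grasp_force: 0.0
```

```bash
python3 plan.py 585.7 -114.6 170 -0.7 585.7 -114.6 72 -0.7
```

```text
t 1.98 gp [ 584.4 -115.3  170.8] yaw -0.67 tilt -0.09 -0.00 F [ 0.3  0.7 -0.3] w 59.7 g 0.0
turnz 0.001 then shift x 0.0013 y -0.0007 z 0.0008 m
turnz -0.000 then shift x 0.0000 y -0.0000 z 0.0980 m
```

Tracking is accurate. I take the medium plug and lift it.

drive_tool:
  steps:
    - [0,0,0,0.001,-0.001,0.05,-0.38]
    - [0,0,0,0,0,0.048,-0.38]
    - [0,0,0,0,0,0,-0.38]
    - [0,0,0,0,0,0,0.6]
    - [0,0,0,0,0,0,0.6]

```text
time: 2.6
ee_pos: [0.5866, -0.1151, 0.2398]
tcp_rot: [[1.0, -0.013, 0.003], [-0.013, -1.0, -0.001], [0.003, 0.001, -1.0]]
ft_force: [0.5, -0.4, 0.5]
width: 0.0474
grasp_force: 0.0
```

drive_tool:
  steps:
    - [0,0,0,0,0,0,0.6]
    - [0,0,0,0,0,0,0.6]
    - [0,0,0,0,0,-0.05,0.6]
    - [0,0,0,0,0,-0.05,0.6]
    - [0,0,0,0,0,0,0.6]

```text
time: 3.22
ee_pos: [0.5876, -0.1148, 0.3434]
tcp_rot: [[1.0, -0.012, 0.01], [-0.012, -1.0, -0.003], [0.01, 0.003, -1.0]]
ft_force: [0.2, -0.1, -1.2]
width: 0.0398
grasp_force: 30.0
```

```bash
python3 plan.py 460 -455 140 -0.7 460 -455 62 -0.7
python3 - <<'E'
from h import *
T=load("top0")
# tray outer rim corners (rim z .024), picked from crop c + top view
for u in [(442.5,191.5),(483,188)]: print(np.round(back(T,u,.024)*1e3,1))
c=T["frame"];p=back(T,(466,214),.024);f=rect(T,p[0],p[1],.13,.024);h=hsv(f)
print(blob((h[...,1]<40)&(h[...,2]<140),p[0],p[1],.13))
E
```

```text
t 3.23 gp [ 589.2 -115.3  179.4] yaw -0.71 tilt 0.55 -0.18 F [ 0.2 -0.1 -1.2] w 39.8 g 30.0
turnz -0.000 then shift x -0.1251 y 0.3413 z 0.0394 m
turnz -0.000 then shift x 0.0000 y -0.0000 z 0.0780 m
[ 573.7 -373.1   24. ]
[ 585.7 -511.6   24. ]
[(np.float64(494.0), np.float64(-448.0), 170.4, 135.7, 5.1), (np.float64(574.7), np.float64(-576.5), 103.5, 9.5, 0.0)]
```

drive_tool:
  steps:
    - [0,0,0,-0.0196,0.0483,0,0.6]
    - [0,0,0,-0.0196,0.0483,0,0.6]
    - [0,0,0,-0.0196,0.0483,0,0.6]
    - [0,0,0,-0.0196,0.0483,0,0.6]
    - [0,0,0,-0.0196,0.0483,0,0.6]

```text
time: 3.85
ee_pos: [0.4838, -0.3557, 0.3363]
tcp_rot: [[1.0, -0.012, -0.001], [-0.012, -1.0, 0.001], [-0.001, -0.001, -1.0]]
ft_force: [0.1, -0.4, -0.2]
width: 0.0396
grasp_force: 30.0
```

drive_tool:
  steps:
    - [0,0,0,-0.0196,0.0483,0,0.6]
    - [0,0,0,-0.0196,0.0483,0,0.6]
    - [0,0,0,0,0,0.05,0.6]
    - [0,0,0,0,0,0.045,0.6]
    - [0,0,0,0,0,0,0.6]

```text
time: 4.47
ee_pos: [0.4426, -0.4485, 0.2367]
tcp_rot: [[1.0, -0.013, -0.007], [-0.013, -1.0, 0.009], [-0.007, -0.009, -1.0]]
ft_force: [-0.6, -0.1, -0.9]
width: 0.0398
grasp_force: 30.0
```

```bash
python3 plan.py 452 -453 42 -0.7; python3 plan.py 452 -453 140 -0.7 579.7 -47 140 -.7  579.7 -47 72 -.7|tail -3
```

```text
t 4.47 gp [ 441.5 -447.1   72.7] yaw -0.74 tilt -0.39 0.52 F [-0.6 -0.1 -0.9] w 39.8 g 30.0
turnz -0.001 then shift x 0.0106 y 0.0058 z 0.0307 m
turnz -0.001 then shift x 0.0106 y 0.0058 z -0.0673 m
turnz -0.000 then shift x 0.1227 y -0.4075 z -0.0000 m
turnz -0.000 then shift x 0.0000 y -0.0000 z 0.0680 m
```

drive_tool:
  steps:
    - [0,0,0,0,0,0.02,0.6]
    - [0,0,0,0,0,0.013,0.6]
    - [0,0,0,0,0,0,0.6]
    - [0,0,0,0,0,0,0.6]
    - [0,0,0,0,0,0,0.6]

```text
time: 5.1
ee_pos: [0.4448, -0.4511, 0.2104]
tcp_rot: [[1.0, -0.013, 0.001], [-0.013, -1.0, -0.001], [0.001, 0.001, -1.0]]
ft_force: [0.2, 0.0, -1.2]
width: 0.0397
grasp_force: 30.0
```

```bash
python3 plan.py 452 -453 42 -0.7
```

```text
t 5.10 gp [ 444.9 -451.3   46.4] yaw -0.72 tilt 0.06 -0.07 F [ 0.2  0.  -1.2] w 39.7 g 30.0
turnz -0.000 then shift x 0.0071 y 0.0016 z 0.0044 m
```

drive_tool:
  steps:
    - [0,0,0,0.004,0,0.005,0.6]
    - [0,0,0,0,0,0,0.6]
    - [0,0,0,0,0,0,-0.38]
    - [0,0,0,0,0,0,-0.38]
    - [0,0,0,0,0,0,-0.38]

```text
time: 5.72
ee_pos: [0.4484, -0.4506, 0.2041]
tcp_rot: [[1.0, -0.013, -0.0], [-0.013, -1.0, 0.001], [-0.0, -0.001, -1.0]]
ft_force: [-0.0, 0.6, 0.1]
width: 0.0578
grasp_force: 0.0
```

drive_tool:
  steps:
    - [0,0,0,0,0,-0.055,-0.38]
    - [0,0,0,0,0,-0.055,-0.38]
    - [0,0,0,0.0165,-0.0505,0,-0.38]
    - [0,0,0,0.0165,-0.0505,0,-0.38]
    - [0,0,0,0.0165,-0.0505,0,-0.38]

```text
time: 6.35
ee_pos: [0.5, -0.2985, 0.3146]
tcp_rot: [[1.0, -0.013, 0.0], [-0.013, -1.0, 0.0], [0.0, -0.0, -1.0]]
ft_force: [0.2, 0.3, -0.3]
width: 0.0599
grasp_force: 0.0
```

drive_tool:
  steps:
    - [0,0,0,0.0165,-0.0505,0,-0.38]
    - [0,0,0,0.0165,-0.0505,0,-0.38]
    - [0,0,0,0.0165,-0.0505,0,-0.38]
    - [0,0,0,0.0165,-0.0505,0,-0.38]
    - [0,0,0,0.0165,-0.0505,0,-0.38]

```text
time: 6.98
ee_pos: [0.5858, -0.0468, 0.3145]
tcp_rot: [[1.0, -0.013, 0.0], [-0.013, -1.0, -0.0], [0.0, 0.0, -1.0]]
ft_force: [-0.6, 0.3, 0.4]
width: 0.0599
grasp_force: 0.0
```

drive_tool:
  steps:
    - [0,0,0,0,0,0,-0.38]
    - [0,0,0,0,0,0,-0.38]
    - [0,0,0,0,0,0,-0.38]
    - [0,0,0,0,0,0,-0.38]

```text
time: 7.48
ee_pos: [0.5853, -0.0498, 0.3144]
tcp_rot: [[1.0, -0.015, -0.0], [-0.015, -1.0, -0.0], [-0.0, 0.0, -1.0]]
ft_force: [-1.1, -0.5, -0.3]
width: 0.0601
grasp_force: 0.0
```

```bash
python3 plan.py 579.7 -47.2 72 -0.7
```

```text
t 7.47 gp [585.3 -49.8 150.4] yaw -0.83 tilt -0.01 -0.00 F [-1.1 -0.5 -0.3] w 60.1 g 0.0
turnz -0.003 then shift x -0.0056 y -0.0025 z 0.0784 m
```

drive_tool:
  steps:
    - [0,0,0,-0.0055,-0.0025,0.04,-0.38]
    - [0,0,0,0,0,0.038,-0.38]
    - [0,0,0,0,0,0,-0.38]
    - [0,0,0,0,0,0,0.6]
    - [0,0,0,0,0,0,0.6]

```text
time: 8.1
ee_pos: [0.5808, -0.0463, 0.2383]
tcp_rot: [[1.0, -0.013, 0.003], [-0.013, -1.0, -0.001], [0.003, 0.001, -1.0]]
ft_force: [0.5, -0.3, 0.2]
width: 0.0472
grasp_force: 0.0
```

drive_tool:
  steps:
    - [0,0,0,0,0,0,0.6]
    - [0,0,0,0,0,0,0.6]
    - [0,0,0,0,0,-0.05,0.6]
    - [0,0,0,0,0,-0.05,0.6]
    - [0,0,0,0,0,0,0.6]

```text
time: 8.72
ee_pos: [0.5818, -0.0462, 0.342]
tcp_rot: [[1.0, -0.012, 0.01], [-0.012, -1.0, -0.002], [0.01, 0.002, -1.0]]
ft_force: [-0.1, -0.0, -0.5]
width: 0.0396
grasp_force: 30.0
```

drive_tool:
  steps:
    - [0,0,0,-0.0065,0.0495,0,0.6]
    - [0,0,0,-0.0065,0.0495,0,0.6]
    - [0,0,0,-0.0065,0.0495,0,0.6]
    - [0,0,0,-0.0065,0.0495,0,0.6]
    - [0,0,0,-0.0065,0.0495,0,0.6]

```text
time: 9.35
ee_pos: [0.5437, -0.2942, 0.335]
tcp_rot: [[1.0, -0.013, -0.001], [-0.013, -1.0, 0.001], [-0.001, -0.001, -1.0]]
ft_force: [0.6, 0.2, -0.0]
width: 0.0401
grasp_force: 30.0
```

drive_tool:
  steps:
    - [0,0,0,-0.0065,0.0495,0,0.6]
    - [0,0,0,-0.0065,0.0495,0,0.6]
    - [0,0,0,-0.0065,0.0495,0,0.6]
    - [0,0,0,0,0,0,0.6]
    - [0,0,0,0,0,0,0.6]

```text
time: 9.98
ee_pos: [0.5228, -0.4407, 0.3349]
tcp_rot: [[1.0, -0.013, -0.001], [-0.013, -1.0, 0.002], [-0.001, -0.002, -1.0]]
ft_force: [0.5, -0.5, -0.1]
width: 0.0397
grasp_force: 30.0
```

```bash
python3 plan.py 534 -445 42 -0.7
```

```text
t 9.97 gp [ 522.6 -440.3  170.9] yaw -0.75 tilt -0.08 0.14 F [ 0.5 -0.5 -0.1] w 39.7 g 30.0
turnz -0.001 then shift x 0.0115 y 0.0045 z 0.1289 m
```

Lower, release, retreat high and back off toward the +y side to free the view, then look again.

drive_tool:
  steps:
    - [0,0,0,0.0115,0.0045,0.045,0.6]
    - [0,0,0,0,0,0.045,0.6]
    - [0,0,0,0,0,0.036,0.6]
    - [0,0,0,0,0,0,0.6]
    - [0,0,0,0,0,0,0.6]

```text
time: 10.6
ee_pos: [0.5352, -0.445, 0.2114]
tcp_rot: [[1.0, -0.011, 0.0], [-0.011, -1.0, -0.0], [0.0, 0.0, -1.0]]
ft_force: [0.3, 0.0, -0.8]
width: 0.0397
grasp_force: 30.0
```

drive_tool:
  steps:
    - [0,0,0,0,0,0,-0.38]
    - [0,0,0,0,0,0,-0.38]
    - [0,0,0,0,0,0,-0.38]
    - [0,0,0,0,0,-0.06,-0.38]
    - [0,0,0,0,0,-0.06,-0.38]

```text
time: 11.22
ee_pos: [0.5341, -0.4457, 0.3308]
tcp_rot: [[1.0, -0.013, -0.002], [-0.013, -1.0, 0.002], [-0.002, -0.002, -1.0]]
ft_force: [0.0, -1.0, 1.0]
width: 0.0597
grasp_force: 0.0
```

drive_tool:
  steps:
    - [0,0,0,-0.025,-0.0,-0.055,-0.38]
    - [0,0,0,-0.05,0.01,-0.01,-0.38]
    - [0,0,0,-0.05,0.01,0,-0.38]
    - [0,0,0,0,0,0,-0.38]
    - [0,0,0,0,0,0,-0.38]

```text
time: 11.85
ee_pos: [0.4093, -0.4644, 0.3958]
tcp_rot: [[1.0, -0.013, 0.001], [-0.013, -1.0, -0.0], [0.001, 0.0, -1.0]]
ft_force: [0.6, 0.4, -0.3]
width: 0.0602
grasp_force: 0.0
```

```bash
cat > snap.py <<'E'
import sys
from cell import *
from h import *
for n in("scene","top"): np.savez(n+sys.argv[1]+".npz",**camera(n))
E
python3 snap.py 1
python3 - <<'E'
from h import *
t=load("top1")["frame"];s=load("scene1")["frame"]
a=crop(t,200,145,200,100,4);b=crop(s,160,135,200,50,4)
cv2.imwrite("pics/e.png",np.vstack([a,b]))
T=load("top1");p=back(T,(338,190),.048)
f=rect(T,p[0],p[1],.18,.048)
for th in(55,75,95): print("jig dark",blob(f.max(2)<th,p[0],p[1],.18))
import m; m.blanks("1")
E
python3 plan.py
```

```text
jig dark [(np.float64(585.9), np.float64(-47.9), 113.7, 39.7, -0.8), (np.float64(587.7), np.float64(87.8), 95.5, 40.0, 0.0), (np.float64(584.9), np.float64(-115.2), 78.2, 39.3, -0.5), (np.float64(586.7), np.float64(20.1), 59.5, 39.5, 0.0)]
jig dark [(np.float64(585.9), np.float64(-47.8), 115.3, 41.9, -0.5), (np.float64(587.7), np.float64(87.7), 97.5, 41.7, -0.3), (np.float64(584.9), np.float64(-115.2), 80.2, 41.3, -0.5), (np.float64(586.9), np.float64(20.1), 61.0, 41.5, 0.0)]
jig dark [(np.float64(585.9), np.float64(-47.8), 117.6, 43.4, -0.9), (np.float64(587.7), np.float64(87.7), 99.4, 43.5, -0.5), (np.float64(584.9), np.float64(-115.3), 81.6, 42.8, -0.9), (np.float64(586.9), np.float64(19.9), 63.6, 43.1, -0.9), (np.float64(519.6), np.float64(-163.2), 72.8, 23.8, -1.0)]
A top brass [(np.float64(549.1), np.float64(402.1), 53.0, 33.7, 7.4)]
A scene brass [(np.float64(546.1), np.float64(402.1), 51.8, 32.1, 8.2)]
B top brass [(np.float64(438.5), np.float64(283.1), 89.4, 33.9, -7.0)]
B scene brass [(np.float64(435.5), np.float64(281.9), 87.8, 33.0, -6.8)]
C top brass [(np.float64(425.4), np.float64(-295.2), 106.9, 34.7, 7.1)]
C scene brass [(np.float64(447.3), np.float64(-293.0), 54.1, 30.1, 7.4), (np.float64(389.4), np.float64(-298.7), 43.0, 31.5, 0.0)]
t 11.95 gp [ 410.2 -464.1  231.4] yaw -0.68 tilt 0.02 0.01 F [-0.5 -0.5 -0.7] w 59.9 g 0.0
```

View pics/e.png

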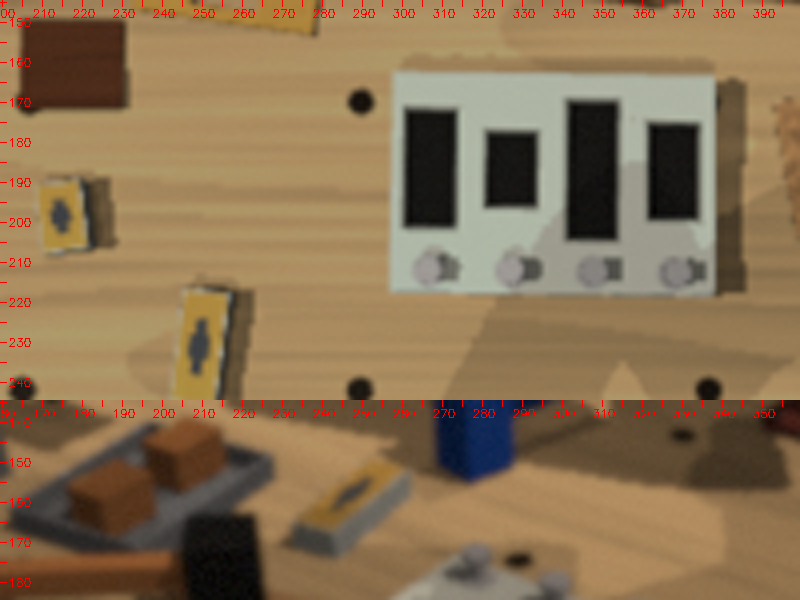

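Both plugs lie in the tray (scene px (112,496/4…) shows both inside its walls). All four pockets are clear, and the blanks have not moved. Next is blank C (longest).

```bash
python3 plan.py 424.8 -295.2 110 7.1 424.8 -295.2 32 7.1
```

```text
t 11.95 gp [ 410.2 -464.1  231.4] yaw -0.68 tilt 0.02 0.01 F [-0.5 -0.5 -0.7] w 59.9 g 0.0
turnz -0.173 then shift x 0.0354 y -0.1658 z 0.1214 m
turnz -0.000 then shift x 0.0000 y 0.0000 z 0.0780 m
```

drive_tool:
  steps:
    - [0,0,-0.173,0,0,0,-0.38]
    - [0,0,0,0.009,-0.0415,0.03,-0.38]
    - [0,0,0,0.009,-0.0415,0.03,-0.38]
    - [0,0,0,0.009,-0.0415,0.03,-0.38]
    - [0,0,0,0.0084,-0.0413,0.0314,-0.38]

```text
time: 12.58
ee_pos: [0.425, -0.2936, 0.2732]
tcp_rot: [[0.992, 0.124, 0.001], [0.124, -0.992, -0.0], [0.001, 0.0, -1.0]]
ft_force: [2.1, 0.1, 0.2]
width: 0.0604
grasp_force: 0.0
```

drive_tool:
  steps:
    - [0,0,0,0,0,0,-0.38]
    - [0,0,0,0,0,0,-0.38]
    - [0,0,0,0,0,0,-0.38]
    - [0,0,0,0,0,0,-0.38]

```text
time: 13.08
ee_pos: [0.4244, -0.2965, 0.275]
tcp_rot: [[0.993, 0.122, 0.001], [0.122, -0.993, -0.001], [0.001, 0.002, -1.0]]
ft_force: [-0.4, -0.3, 0.1]
width: 0.0602
grasp_force: 0.0
```

```bash
python3 plan.py 424.8 -295.2 32 7.1
```

```text
t 13.07 gp [ 424.6 -296.8  111. ] yaw 7.01 tilt 0.08 -0.08 F [-0.4 -0.3  0.1] w 60.2 g 0.0
turnz -0.002 then shift x 0.0004 y -0.0015 z 0.0790 m
```

drive_tool:
  steps:
    - [0,0,0,0,-0.001,0.04,-0.38]
    - [0,0,0,0,0,0.039,-0.38]
    - [0,0,0,0,0,0,-0.38]
    - [0,0,0,0,0,0,-0.38]
    - [0,0,0,0,0,0,0.6]

```text
time: 13.7
ee_pos: [0.4248, -0.2954, 0.1972]
tcp_rot: [[0.992, 0.123, 0.003], [0.123, -0.992, -0.003], [0.002, 0.003, -1.0]]
ft_force: [-0.2, 0.8, -0.4]
width: 0.0555
grasp_force: 0.0
```

drive_tool:
  steps:
    - [0,0,0,0,0,0,0.6]
    - [0,0,0,0,0,0,0.6]
    - [0,0,0,0,0,0,0.6]
    - [0,0,0,0,0,0,0.6]

```text
time: 14.2
ee_pos: [0.4243, -0.2946, 0.196]
tcp_rot: [[0.992, 0.123, 0.001], [0.123, -0.992, -0.001], [0.001, 0.001, -1.0]]
ft_force: [-1.1, 1.2, 6.1]
width: 0.0399
grasp_force: 30.0
```

```bash
python3 plan.py 424.8 -295.2 120 7.1 586.3 -47.4 120 -0.7 586.3 -47.4 74 -.7
```

```text
t 14.20 gp [ 424.4 -294.7   32. ] yaw 7.07 tilt 0.05 -0.04 F [-1.1  1.2  6.1] w 39.9 g 30.0
turnz -0.001 then shift x 0.0003 y 0.0005 z -0.0880 m
turnz 0.173 then shift x 0.1585 y -0.2498 z -0.0000 m
turnz -0.000 then shift x 0.0000 y -0.0000 z 0.0460 m
```

drive_tool:
  steps:
    - [0,0,0,0,0,-0.03,0.6]
    - [0,0,0,0,0,-0.06,0.6]
    - [0,0,0.173,0,0,0,0.6]
    - [0,0,0,0.0264,-0.0416,0,0.6]
    - [0,0,0,0.0264,-0.0416,0,0.6]

```text
time: 14.82
ee_pos: [0.4779, -0.2113, 0.2849]
tcp_rot: [[1.0, -0.015, -0.0], [-0.015, -1.0, 0.0], [-0.0, -0.0, -1.0]]
ft_force: [1.6, -0.7, -2.5]
width: 0.0396
grasp_force: 30.0
```

drive_tool:
  steps:
    - [0,0,0,0.0264,-0.0416,0,0.6]
    - [0,0,0,0.0264,-0.0416,0,0.6]
    - [0,0,0,0.0264,-0.0416,0,0.6]
    - [0,0,0,0.0264,-0.0416,0,0.6]
    - [0,0,0,0,0,0,0.6]

```text
time: 15.45
ee_pos: [0.5864, -0.044, 0.2845]
tcp_rot: [[1.0, -0.008, -0.0], [-0.008, -1.0, 0.001], [-0.0, -0.001, -1.0]]
ft_force: [-0.5, -0.2, -1.8]
width: 0.0396
grasp_force: 30.0
```

drive_tool:
  steps:
    - [0,0,0,0,0,0,0.6]
    - [0,0,0,0,0,0,0.6]
    - [0,0,0,0,0,0,0.6]
    - [0,0,0,0,0,0,0.6]

```text
time: 15.95
ee_pos: [0.5852, -0.0476, 0.2851]
tcp_rot: [[1.0, -0.014, 0.0], [-0.014, -1.0, -0.0], [0.0, 0.0, -1.0]]
ft_force: [-0.7, 1.3, -2.0]
width: 0.0396
grasp_force: 30.0
```

```bash
python3 plan.py 585.9 -47.4 86 -0.7 585.9 -47.4 70 -.7
```

```text
t 15.95 gp [585.3 -47.6 121.1] yaw -0.79 tilt 0.00 -0.00 F [-0.7  1.3 -2. ] w 39.6 g 30.0
turnz -0.002 then shift x 0.0006 y -0.0002 z 0.0351 m
turnz -0.000 then shift x 0.0000 y -0.0000 z 0.0160 m
```

drive_tool:
  steps:
    - [0,0,0,0.0006,0,0.02,0.6]
    - [0,0,0,0,0,0.015,0.6]
    - [0,0,0,0,0,0,0.6]
    - [0,0,0,0,0,0,0.6]
    - [0,0,0,0,0,0.005,0.6]

```text
time: 16.58
ee_pos: [0.5867, -0.047, 0.2459]
tcp_rot: [[1.0, -0.013, 0.002], [-0.013, -1.0, -0.0], [0.002, 0.0, -1.0]]
ft_force: [0.2, -1.1, -1.8]
width: 0.0396
grasp_force: 30.0
```

drive_tool:
  steps:
    - [0,0,0,0,0,0.003,0.6]
    - [0,0,0,0,0,0.002,0.6]
    - [0,0,0,0,0,0,0.6]

```text
time: 16.95
ee_pos: [0.586, -0.0469, 0.2399]
tcp_rot: [[1.0, -0.013, -0.0], [-0.013, -1.0, 0.0], [-0.0, -0.0, -1.0]]
ft_force: [0.5, -0.3, -1.9]
width: 0.0397
grasp_force: 30.0
```

drive_tool:
  steps:
    - [0,0,0,0,0,0.003,0.6]
    - [0,0,0,0,0,0.001,0.6]
    - [0,0,0,0,0,0,0.6]

```text
time: 17.32
ee_pos: [0.586, -0.0469, 0.2359]
tcp_rot: [[1.0, -0.013, -0.0], [-0.013, -1.0, 0.0], [-0.0, -0.0, -1.0]]
ft_force: [0.7, -0.5, -2.0]
width: 0.0398
grasp_force: 30.0
```

```bash
python3 plan.py 585.9 -47.4 70 -.7
```

```text
t 17.32 gp [585.9 -46.9  71.9] yaw -0.73 tilt -0.02 0.00 F [ 0.7 -0.5 -2. ] w 39.8 g 30.0
turnz -0.001 then shift x -0.0000 y 0.0005 z 0.0019 m
```

drive_tool:
  steps:
    - [0,0,0,0,0,0.002,0.6]
    - [0,0,0,0,0,0,0.6]
    - [0,0,0,0,0,0,-0.3]
    - [0,0,0,0,0,0,-0.3]
    - [0,0,0,0,0,0,-0.3]

```text
time: 17.95
ee_pos: [0.5862, -0.0469, 0.2343]
tcp_rot: [[1.0, -0.013, 0.0], [-0.013, -1.0, -0.0], [0.0, 0.0, -1.0]]
ft_force: [-0.2, -0.6, 0.1]
width: 0.055
grasp_force: 0.0
```

drive_tool:
  steps:
    - [0,0,0,0,0,-0.02,-0.3]
    - [0,0,0,0,0,-0.02,-0.3]
    - [0,0,0,0,0,0,1]
    - [0,0,0,0,0,0,1]
    - [0,0,0,0,0,0,1]

```text
time: 18.58
ee_pos: [0.5857, -0.0468, 0.2733]
tcp_rot: [[1.0, -0.013, -0.001], [-0.013, -1.0, 0.0], [-0.001, -0.0, -1.0]]
ft_force: [-0.4, 0.4, 0.6]
width: 0.0345
grasp_force: 0.0
```

drive_tool:
  steps:
    - [0,0,0,0,0,0,1]
    - [0,0,0,0,0,0,1]
    - [0,0,0,0,0,0.01,1]
    - [0,0,0,0,0,0.01,1]
    - [0,0,0,0,0,0.01,1]

```text
time: 19.2
ee_pos: [0.5859, -0.0469, 0.2432]
tcp_rot: [[1.0, -0.013, -0.001], [-0.013, -1.0, 0.0], [-0.001, -0.0, -1.0]]
ft_force: [-2.2, 0.3, 6.9]
width: 0.001
grasp_force: 3.6
```

```bash
python3 plan.py 585.9 -47.4 66 -.7
```

```text
t 19.20 gp [585.8 -46.8  79.2] yaw -0.72 tilt -0.04 0.01 F [-2.2  0.3  6.9] w 1.0 g 3.6
turnz -0.001 then shift x 0.0001 y 0.0006 z 0.0132 m
```

drive_tool:
  steps:
    - [0,0,0,0,0,0.003,1]
    - [0,0,0,0,0,0.003,1]
    - [0,0,0,0,0,0.003,1]
    - [0,0,0,0,0,0,1]

```text
time: 19.7
ee_pos: [0.5859, -0.0469, 0.2348]
tcp_rot: [[1.0, -0.013, -0.001], [-0.013, -1.0, 0.0], [-0.001, -0.0, -1.0]]
ft_force: [-2.1, 0.4, 3.1]
width: 0.0003
grasp_force: 1.3
```

drive_tool:
  steps:
    - [0,0,0,0,0,0.002,1]
    - [0,0,0,0,0,0.002,1]
    - [0,0,0,0,0,0,1]

```text
time: 20.08
ee_pos: [0.5859, -0.0469, 0.231]
tcp_rot: [[1.0, -0.013, -0.001], [-0.013, -1.0, 0.0], [-0.001, -0.0, -1.0]]
ft_force: [-2.7, -0.1, 3.2]
width: 0.0005
grasp_force: 2.0
```

drive_tool:
  steps:
    - [0,0,0,0,0,0.001,1]
    - [0,0,0,0,0,0,1]

```text
time: 20.32
ee_pos: [0.5859, -0.0469, 0.2305]
tcp_rot: [[1.0, -0.013, -0.001], [-0.013, -1.0, 0.0], [-0.001, -0.0, -1.0]]
ft_force: [-5.0, 1.1, 8.5]
width: 0.0009
grasp_force: 4.1
```

```bash
python3 plan.py 585.9 -47.4 66 -.7
```

```text
t 20.32 gp [585.8 -46.9  66.5] yaw -0.72 tilt -0.04 0.00 F [-5.   1.1  8.5] w 0.9 g 4.1
turnz -0.000 then shift x 0.0001 y 0.0005 z 0.0005 m
```

drive_tool:
  steps:
    - [0,0,0,0,0,0.001,1]
    - [0,0,0,0,0,0,1]

```text
time: 20.58
ee_pos: [0.5861, -0.0469, 0.2305]
tcp_rot: [[1.0, -0.012, -0.001], [-0.012, -1.0, -0.0], [-0.001, 0.0, -1.0]]
ft_force: [-7.4, 1.0, 14.6]
width: 0.0006
grasp_force: 7.2
```

drive_tool:
  steps:
    - [0,0,0,0,0,0.001,1]
    - [0,0,0,0,0,0,1]

```text
time: 20.82
ee_pos: [0.5861, -0.0469, 0.2304]
tcp_rot: [[1.0, -0.012, -0.001], [-0.012, -1.0, -0.0], [-0.001, 0.0, -1.0]]
ft_force: [-10.6, 1.1, 21.7]
width: 0.0002
grasp_force: 10.4
```

```bash
python3 plan.py
```

```text
t 20.82 gp [586.  -46.9  66.4] yaw -0.71 tilt -0.05 -0.00 F [-10.6   1.1  21.7] w 0.2 g 10.4
```

Hard stop reached with the force rising and the tool not moving. Next I lift and check blanks A and B.

drive_tool:
  steps:
    - [0,0,0,0,0,-0.01,1]
    - [0,0,0,0,0,-0.05,-0.38]
    - [0,0,0,-0.02,-0.045,-0.04,-0.38]
    - [0,0,0,-0.02,-0.045,-0.02,-0.38]
    - [0,0,0,-0.02,-0.055,0,-0.38]

```text
time: 21.45
ee_pos: [0.5285, 0.0991, 0.35]
tcp_rot: [[1.0, -0.014, 0.006], [-0.014, -1.0, 0.0], [0.006, -0.0, -1.0]]
ft_force: [0.7, 0.4, -0.2]
width: 0.0325
grasp_force: 0.0
```

drive_tool:
  steps:
    - [0,0,0,-0.02,-0.055,0,-0.38]
    - [0,0,0,0,0,0,-0.38]
    - [0,0,0,0,0,0,-0.38]
    - [0,0,0,0,0,0,-0.38]

```text
time: 21.95
ee_pos: [0.5094, 0.1523, 0.3473]
tcp_rot: [[1.0, -0.014, 0.0], [-0.014, -1.0, -0.0], [0.0, 0.0, -1.0]]
ft_force: [0.2, -0.1, -0.3]
width: 0.0591
grasp_force: 0.0
```

```bash
python3 snap.py 2
python3 - <<'E'
from h import *
import m; m.blanks("2")
T=load("top2");p=back(T,(348,188),.048)
for cn in("top","scene"):
    f=rect(load(cn+"2"),p[0],p[1],.08,.048);h=hsv(f)
    print("C in pocket",cn,blob((h[...,1]>120)&(h[...,2]>60),p[0],p[1],.08)[:3])
E
python3 plan.py 437.8 282.8 110 -7 437.8 282.8 32 -7
```

```text
A top brass [(np.float64(549.1), np.float64(402.1), 53.0, 33.7, 7.6), (np.float64(522.0), np.float64(331.3), 102.8, 10.0, 4.4)]
A scene brass [(np.float64(546.3), np.float64(402.0), 51.5, 32.0, 8.4)]
B top brass [(np.float64(501.1), np.float64(248.3), 94.5, 35.5, -90.0), (np.float64(439.0), np.float64(309.1), 160.7, 10.3, 4.5)]
B scene brass [(np.float64(435.2), np.float64(281.8), 88.5, 32.9, -6.9)]
C top brass []
C scene brass []
C in pocket top [(np.float64(586.9), np.float64(-48.1), 107.5, 36.0, 0.0)]
C in pocket scene [(np.float64(585.6), np.float64(-47.6), 108.0, 34.3, -0.6)]
t 22.05 gp [509.4 152.2 183.3] yaw -0.84 tilt -0.00 -0.01 F [0.3 0.9 0.2] w 59.7 g 0.0
turnz 0.137 then shift x -0.0870 y -0.1209 z 0.0733 m
turnz -0.000 then shift x 0.0000 y -0.0000 z 0.0780 m
```

Blank C is flush in its pocket: rectified at z=48 mm, the two views agree within about 1.3 mm. B is still in place. Next I grasp B (long).

drive_tool:
  steps:
    - [0,0,0.137,0,0,0,-0.38]
    - [0,0,0,-0.029,-0.0403,0.024,-0.38]
    - [0,0,0,-0.029,-0.0403,0.024,-0.38]
    - [0,0,0,-0.029,-0.0403,0.025,-0.38]
    - [0,0,0,0,0,0,-0.38]

```text
time: 22.68
ee_pos: [0.435, 0.2849, 0.2719]
tcp_rot: [[0.993, -0.117, -0.005], [-0.117, -0.993, -0.002], [-0.005, 0.002, -1.0]]
ft_force: [0.3, -0.7, -0.1]
width: 0.0602
grasp_force: 0.0
```

drive_tool:
  steps:
    - [0,0,0,0,0,0,-0.38]
    - [0,0,0,0,0,0,-0.38]
    - [0,0,0,0,0,0,-0.38]

```text
time: 23.05
ee_pos: [0.438, 0.2831, 0.2753]
tcp_rot: [[0.993, -0.122, 0.001], [-0.122, -0.993, 0.001], [0.001, -0.001, -1.0]]
ft_force: [0.2, 0.1, -0.3]
width: 0.0607
grasp_force: 0.0
```

```bash
python3 plan.py 437.8 282.8 32 -7
```

```text
t 23.05 gp [438.2 283.2 111.3] yaw -7.00 tilt 0.08 0.03 F [ 0.2  0.1 -0.3] w 60.7 g 0.0
turnz -0.000 then shift x -0.0004 y 0.0004 z 0.0793 m
```

drive_tool:
  steps:
    - [0,0,0,0,0,0.04,-0.38]
    - [0,0,0,0,0,0.0385,-0.38]
    - [0,0,0,0,0,0,-0.38]
    - [0,0,0,0,0,0,-0.38]
    - [0,0,0,0,0,0,0.6]

```text
time: 23.68
ee_pos: [0.4382, 0.2843, 0.1981]
tcp_rot: [[0.993, -0.12, 0.003], [-0.12, -0.993, 0.001], [0.003, -0.002, -1.0]]
ft_force: [-0.0, 0.7, 0.1]
width: 0.0556
grasp_force: 0.0
```

drive_tool:
  steps:
    - [0,0,0,0,0,0,0.6]
    - [0,0,0,0,0,0,0.6]
    - [0,0,0,0,0,0,0.6]
    - [0,0,0,0,0,0,0.6]

```text
time: 24.18
ee_pos: [0.4374, 0.2841, 0.1969]
tcp_rot: [[0.993, -0.12, 0.001], [-0.12, -0.993, 0.0], [0.001, -0.0, -1.0]]
ft_force: [-0.3, -1.2, 6.4]
width: 0.04
grasp_force: 30.0
```

```bash
python3 plan.py 437.8 282.8 122 -7 588.1 88.2 122 -.7
```

```text
t 24.18 gp [437.6 284.1  32.9] yaw -6.88 tilt 0.07 0.02 F [-0.3 -1.2  6.4] w 40.0 g 30.0
turnz 0.003 then shift x 0.0004 y 0.0013 z -0.0891 m
turnz -0.140 then shift x 0.1527 y 0.1927 z -0.0000 m
```

drive_tool:
  steps:
    - [0,0,0,0,0,-0.03,0.6]
    - [0,0,0,0,0,-0.06,0.6]
    - [0,0,-0.137,0,0,0,0.6]
    - [0,0,0,0.0305,0.0388,0,0.6]
    - [0,0,0,0.0305,0.0388,0,0.6]

```text
time: 24.8
ee_pos: [0.4971, 0.2051, 0.2857]
tcp_rot: [[1.0, -0.011, -0.0], [-0.011, -1.0, 0.0], [-0.0, -0.0, -1.0]]
ft_force: [0.2, 0.4, -2.5]
width: 0.0395
grasp_force: 30.0
```

drive_tool:
  steps:
    - [0,0,0,0.0305,0.0388,0,0.6]
    - [0,0,0,0.0305,0.0388,0,0.6]
    - [0,0,0,0.0305,0.0388,0,0.6]
    - [0,0,0,0,0,0,0.6]
    - [0,0,0,0,0,0,0.6]

```text
time: 25.42
ee_pos: [0.5864, 0.0881, 0.285]
tcp_rot: [[1.0, -0.013, -0.002], [-0.013, -1.0, 0.001], [-0.002, -0.0, -1.0]]
ft_force: [-0.5, 0.5, -2.8]
width: 0.0395
grasp_force: 30.0
```

drive_tool:
  steps:
    - [0,0,0,0,0,0,0.6]
    - [0,0,0,0,0,0,0.6]
    - [0,0,0,0,0,0,0.6]

```text
time: 25.8
ee_pos: [0.5868, 0.0887, 0.2861]
tcp_rot: [[1.0, -0.012, 0.0], [-0.012, -1.0, 0.0], [0.0, -0.0, -1.0]]
ft_force: [0.3, -0.5, -1.5]
width: 0.0398
grasp_force: 30.0
```

```bash
python3 plan.py 587.9 88.2 86 -.7
```

```text
t 25.80 gp [586.8  88.7 122.1] yaw -0.66 tilt 0.01 0.00 F [ 0.3 -0.5 -1.5] w 39.8 g 30.0
turnz 0.001 then shift x 0.0011 y 0.0005 z 0.0361 m
```

drive_tool:
  steps:
    - [0,0,0,0.001,0.0005,0.02,0.6]
    - [0,0,0,0,0,0.016,0.6]
    - [0,0,0,0,0,0,0.6]
    - [0,0,0,0,0,0,0.6]
    - [0,0,0,0,0,0.005,0.6]

```text
time: 26.42
ee_pos: [0.5887, 0.0875, 0.2459]
tcp_rot: [[1.0, -0.013, 0.002], [-0.013, -1.0, 0.0], [0.002, -0.0, -1.0]]
ft_force: [0.8, 0.3, -1.3]
width: 0.0399
grasp_force: 30.0
```

drive_tool:
  steps:
    - [0,0,0,0,0,0.003,0.6]
    - [0,0,0,0,0,0.002,0.6]
    - [0,0,0,0,0,0,0.6]

```text
time: 26.8
ee_pos: [0.588, 0.0875, 0.2398]
tcp_rot: [[1.0, -0.013, -0.0], [-0.013, -1.0, 0.0], [-0.0, -0.0, -1.0]]
ft_force: [0.8, -0.3, -2.2]
width: 0.0399
grasp_force: 30.0
```

drive_tool:
  steps:
    - [0,0,0,0,0,0.003,0.6]
    - [0,0,0,0,0,0.002,0.6]
    - [0,0,0,0,0,0,0.6]

```text
time: 27.18
ee_pos: [0.588, 0.0875, 0.2349]
tcp_rot: [[1.0, -0.013, -0.0], [-0.013, -1.0, 0.0], [-0.0, -0.0, -1.0]]
ft_force: [-0.0, 0.2, -3.1]
width: 0.0395
grasp_force: 30.0
```

```bash
python3 plan.py 587.9 88.2 70 -.7
```

```text
t 27.18 gp [588.   87.5  70.9] yaw -0.72 tilt -0.00 0.00 F [-0.   0.2 -3.1] w 39.5 g 30.0
turnz -0.001 then shift x -0.0002 y -0.0007 z 0.0009 m
```

Also went in freely. I release, close, and press.

drive_tool:
  steps:
    - [0,0,0,0,0,0.0005,0.6]
    - [0,0,0,0,0,0,0.6]
    - [0,0,0,0,0,0,-0.3]
    - [0,0,0,0,0,0,-0.3]
    - [0,0,0,0,0,0,-0.3]

```text
time: 27.8
ee_pos: [0.5881, 0.0875, 0.2345]
tcp_rot: [[1.0, -0.013, 0.0], [-0.013, -1.0, 0.0], [0.0, -0.0, -1.0]]
ft_force: [0.2, 0.0, 0.3]
width: 0.0549
grasp_force: 0.0
```

drive_tool:
  steps:
    - [0,0,0,0,0,-0.02,-0.3]
    - [0,0,0,0,0,-0.02,-0.3]
    - [0,0,0,0,0,0,1]
    - [0,0,0,0,0,0,1]
    - [0,0,0,0,0,0,1]

```text
time: 28.42
ee_pos: [0.5877, 0.0875, 0.2737]
tcp_rot: [[1.0, -0.013, -0.001], [-0.013, -1.0, 0.0], [-0.001, 0.0, -1.0]]
ft_force: [-0.2, -0.5, -0.7]
width: 0.0342
grasp_force: 0.0
```

drive_tool:
  steps:
    - [0,0,0,0,0,0,1]
    - [0,0,0,0,0,0,1]
    - [0,0,0,0,0,0.01,1]
    - [0,0,0,0,0,0.01,1]
    - [0,0,0,0,0,0.01,1]

```text
time: 29.05
ee_pos: [0.5879, 0.0875, 0.2435]
tcp_rot: [[1.0, -0.013, -0.001], [-0.013, -1.0, 0.0], [-0.001, -0.0, -1.0]]
ft_force: [-3.2, 0.3, 7.9]
width: 0.0004
grasp_force: 3.5
```

drive_tool:
  steps:
    - [0,0,0,0,0,0.003,1]
    - [0,0,0,0,0,0.003,1]
    - [0,0,0,0,0,0.003,1]
    - [0,0,0,0,0,0.002,1]
    - [0,0,0,0,0,0,1]

```text
time: 29.68
ee_pos: [0.5879, 0.0875, 0.2334]
tcp_rot: [[1.0, -0.013, -0.001], [-0.013, -1.0, -0.0], [-0.001, 0.0, -1.0]]
ft_force: [-2.0, 0.4, 2.7]
width: 0.0001
grasp_force: 1.8
```

drive_tool:
  steps:
    - [0,0,0,0,0,0.002,1]
    - [0,0,0,0,0,0.001,1]
    - [0,0,0,0,0,0,1]

```text
time: 30.05
ee_pos: [0.5879, 0.0875, 0.2306]
tcp_rot: [[1.0, -0.013, -0.001], [-0.013, -1.0, -0.0], [-0.001, 0.0, -1.0]]
ft_force: [-2.8, -0.2, 5.1]
width: 0.0005
grasp_force: 2.5
```

```bash
python3 plan.py 588 88 66.4 -.7
```

```text
t 30.05 gp [587.8  87.5  66.6] yaw -0.72 tilt -0.04 -0.00 F [-2.8 -0.2  5.1] w 0.5 g 2.5
turnz -0.000 then shift x 0.0002 y -0.0005 z 0.0002 m
```

drive_tool:
  steps:
    - [0,0,0,0,0,0.001,1]
    - [0,0,0,0,0,0.001,1]
    - [0,0,0,0,0,0,1]

```text
time: 30.42
ee_pos: [0.5881, 0.0875, 0.2304]
tcp_rot: [[1.0, -0.012, -0.001], [-0.012, -1.0, -0.0], [-0.001, 0.0, -1.0]]
ft_force: [-9.7, -0.7, 17.7]
width: 0.0007
grasp_force: 8.7
```

drive_tool:
  steps:
    - [0,0,0,0,0,0.001,1]
    - [0,0,0,0,0,0,1]

```text
time: 30.68
ee_pos: [0.5882, 0.0876, 0.2304]
tcp_rot: [[1.0, -0.012, -0.001], [-0.012, -1.0, -0.0], [-0.001, 0.0, -1.0]]
ft_force: [-11.5, -0.6, 23.0]
width: 0.0002
grasp_force: 11.7
```

drive_tool:
  steps:
    - [0,0,0,0,0,-0.01,1]
    - [0,0,0,0,0,-0.05,-0.38]
    - [0,0,0,-0.0,-0.03,-0.05,-0.38]
    - [0,0,0,-0.025,-0.045,-0.02,-0.38]
    - [0,0,0,-0.025,-0.045,0,-0.38]

```text
time: 31.3
ee_pos: [0.54, 0.2092, 0.3602]
tcp_rot: [[1.0, -0.014, 0.005], [-0.014, -1.0, 0.001], [0.005, -0.002, -1.0]]
ft_force: [0.1, -0.2, -0.1]
width: 0.0326
grasp_force: 0.0
```

drive_tool:
  steps:
    - [0,0,0,-0.025,-0.045,0,-0.38]
    - [0,0,0,0,0,0,-0.38]
    - [0,0,0,0,0,0,-0.38]
    - [0,0,0,0,0,0,-0.38]
    - [0,0,0,0,0,0,-0.38]

```text
time: 31.92
ee_pos: [0.5158, 0.2524, 0.3573]
tcp_rot: [[1.0, -0.014, -0.0], [-0.014, -1.0, -0.0], [-0.0, 0.0, -1.0]]
ft_force: [0.8, 0.0, 0.0]
width: 0.0596
grasp_force: 0.0
```

```bash
python3 snap.py 3
python3 - <<'E'
from h import *
import m; m.blanks("3")
T=load("top3");p=back(T,(307,186),.048)
for cn in("top","scene"):
    f=rect(load(cn+"3"),p[0],p[1],.08,.048);h=hsv(f)
    print("B in pocket",cn,blob((h[...,1]>120)&(h[...,2]>60),p[0],p[1],.08)[:3])
E
python3 plan.py 548.3 402.1 110 7.5 548.3 402.1 32 7.5
```

```text
A top brass [(np.float64(549.3), np.float64(403.9), 156.3, 128.7, -74.4)]
A scene brass [(np.float64(546.1), np.float64(402.0), 51.8, 32.0, 8.1)]
B top brass [(np.float64(439.0), np.float64(282.1), 167.8, 11.4, 15.4), (np.float64(439.4), np.float64(298.8), 168.5, 13.4, 16.1)]
B scene brass []
C top brass []
C scene brass []
B in pocket top [(np.float64(588.8), np.float64(86.5), 89.8, 35.4, -1.3)]
B in pocket scene [(np.float64(587.5), np.float64(86.4), 89.1, 34.0, -1.2)]
t 32.02 gp [515.6 252.7 193.4] yaw -0.80 tilt 0.00 -0.00 F [-1.   0.8 -1.2] w 59.8 g 0.0
turnz -0.184 then shift x 0.0519 y -0.1439 z 0.0834 m
turnz -0.000 then shift x 0.0000 y 0.0000 z 0.0780 m
```

drive_tool:
  steps:
    - [0,0,-0.184,0,0,0,-0.38]
    - [0,0,0,0.0173,-0.048,0.0278,-0.38]
    - [0,0,0,0.0173,-0.048,0.0278,-0.38]
    - [0,0,0,0.0173,-0.048,0.0278,-0.38]
    - [0,0,0,0,0,0,-0.38]

```text
time: 32.65
ee_pos: [0.5464, 0.4048, 0.2685]
tcp_rot: [[0.991, 0.134, -0.007], [0.134, -0.991, -0.003], [-0.007, 0.002, -1.0]]
ft_force: [-0.0, -1.0, -1.3]
width: 0.0596
grasp_force: 0.0
```

drive_tool:
  steps:
    - [0,0,0,0,0,0,-0.38]
    - [0,0,0,0,0,0,-0.38]
    - [0,0,0,0,0,0,-0.38]
    - [0,0,0,0,0,0,-0.38]

```text
time: 33.15
ee_pos: [0.548, 0.4024, 0.2753]
tcp_rot: [[0.991, 0.131, 0.002], [0.131, -0.991, 0.001], [0.002, -0.001, -1.0]]
ft_force: [0.5, -0.5, 0.3]
width: 0.06
grasp_force: 0.0
```

```bash
python3 plan.py 548.3 402.1 32 7.5
```

```text
t 33.15 gp [548.2 402.6 111.3] yaw 7.50 tilt 0.09 0.05 F [ 0.5 -0.5  0.3] w 60.0 g 0.0
turnz 0.000 then shift x -0.0000 y 0.0005 z 0.0793 m
```

drive_tool:
  steps:
    - [0,0,0,0,0,0.04,-0.38]
    - [0,0,0,0,0,0.039,-0.38]
    - [0,0,0,0,0,0,-0.38]
    - [0,0,0,0,0,0,-0.38]
    - [0,0,0,0,0,0,0.6]

```text
time: 33.78
ee_pos: [0.5487, 0.4036, 0.1978]
tcp_rot: [[0.991, 0.132, 0.004], [0.131, -0.991, 0.002], [0.004, -0.002, -1.0]]
ft_force: [-0.4, 0.2, 0.6]
width: 0.0558
grasp_force: 0.0
```

drive_tool:
  steps:
    - [0,0,0,0,0,0,0.6]
    - [0,0,0,0,0,0,0.6]
    - [0,0,0,0,0,0,0.6]
    - [0,0,0,0,0,0,0.6]

```text
time: 34.28
ee_pos: [0.5481, 0.4031, 0.1963]
tcp_rot: [[0.991, 0.132, 0.001], [0.132, -0.991, 0.0], [0.001, -0.0, -1.0]]
ft_force: [-0.4, -1.7, 5.7]
width: 0.0399
grasp_force: 30.0
```

```bash
python3 plan.py 548.3 402.1 122 7.5 587.2 20.4 122 -.7
```

```text
t 34.27 gp [548.3 403.1  32.3] yaw 7.56 tilt 0.07 0.02 F [-0.4 -1.7  5.7] w 39.9 g 30.0
turnz 0.001 then shift x -0.0001 y 0.0010 z -0.0897 m
turnz 0.182 then shift x 0.0436 y 0.3812 z -0.0000 m
```

drive_tool:
  steps:
    - [0,0,0,0,0,-0.03,0.6]
    - [0,0,0,0,0,-0.06,0.6]
    - [0,0,0.182,0,0,0,0.6]
    - [0,0,0,0.0062,0.0546,0,0.6]
    - [0,0,0,0.0062,0.0546,0,0.6]

```text
time: 34.9
ee_pos: [0.5581, 0.2929, 0.284]
tcp_rot: [[1.0, -0.009, -0.001], [-0.009, -1.0, -0.001], [-0.001, 0.001, -1.0]]
ft_force: [1.2, -0.5, -3.4]
width: 0.0398
grasp_force: 30.0
```

drive_tool:
  steps:
    - [0,0,0,0.0062,0.0546,0,0.6]
    - [0,0,0,0.0062,0.0546,0,0.6]
    - [0,0,0,0.0062,0.0546,0,0.6]
    - [0,0,0,0.0062,0.0546,0,0.6]
    - [0,0,0,0.0062,0.0546,0,0.6]

```text
time: 35.52
ee_pos: [0.5863, 0.0187, 0.2842]
tcp_rot: [[1.0, -0.011, -0.001], [-0.011, -1.0, 0.0], [-0.001, -0.0, -1.0]]
ft_force: [-0.3, 1.0, -2.8]
width: 0.0398
grasp_force: 30.0
```

drive_tool:
  steps:
    - [0,0,0,0,0,0,0.6]
    - [0,0,0,0,0,0,0.6]
    - [0,0,0,0,0,0,0.6]
    - [0,0,0,0,0,0,0.6]
    - [0,0,0,0,0,0,0.6]

```text
time: 36.15
ee_pos: [0.5867, 0.0212, 0.285]
tcp_rot: [[1.0, -0.01, -0.0], [-0.01, -1.0, 0.0], [-0.0, -0.0, -1.0]]
ft_force: [0.6, 0.7, -3.4]
width: 0.0398
grasp_force: 30.0
```

```bash
python3 plan.py 587.2 20.2 86 -.7
```

```text
t 36.15 gp [586.7  21.2 121. ] yaw -0.56 tilt -0.00 0.00 F [ 0.6  0.7 -3.4] w 39.8 g 30.0
turnz 0.003 then shift x 0.0005 y 0.0010 z 0.0350 m
```

drive_tool:
  steps:
    - [0,0,0.003,0.0005,0.001,0.02,0.6]
    - [0,0,0,0,0,0.015,0.6]
    - [0,0,0,0,0,0,0.6]
    - [0,0,0,0,0,0,0.6]
    - [0,0,0,0,0,0.005,0.6]

```text
time: 36.78
ee_pos: [0.588, 0.0192, 0.246]
tcp_rot: [[1.0, -0.014, 0.002], [-0.014, -1.0, -0.0], [0.002, 0.0, -1.0]]
ft_force: [0.1, -0.1, -2.5]
width: 0.0396
grasp_force: 30.0
```

drive_tool:
  steps:
    - [0,0,0,0,0,0.003,0.6]
    - [0,0,0,0,0,0.002,0.6]
    - [0,0,0,0,0,0,0.6]

```text
time: 37.15
ee_pos: [0.5872, 0.0193, 0.2399]
tcp_rot: [[1.0, -0.013, -0.0], [-0.013, -1.0, 0.0], [-0.0, -0.0, -1.0]]
ft_force: [-0.4, 0.2, -3.4]
width: 0.0398
grasp_force: 30.0
```

drive_tool:
  steps:
    - [0,0,0,0,0,0.003,0.6]
    - [0,0,0,0,0,0.002,0.6]
    - [0,0,0,0,0,0,0.6]

```text
time: 37.52
ee_pos: [0.5872, 0.0194, 0.2347]
tcp_rot: [[1.0, -0.013, -0.001], [-0.013, -1.0, 0.0], [-0.001, -0.0, -1.0]]
ft_force: [-0.7, -0.0, -3.5]
width: 0.0396
grasp_force: 30.0
```

```bash
python3 plan.py 587.2 20.2 70 -.7
```

```text
t 37.52 gp [587.1  19.4  70.7] yaw -0.77 tilt -0.03 0.01 F [-0.7 -0.  -3.5] w 39.6 g 30.0
turnz -0.002 then shift x 0.0001 y -0.0008 z 0.0007 m
```

drive_tool:
  steps:
    - [0,0,0,0,0,0.0005,0.6]
    - [0,0,0,0,0,0,0.6]
    - [0,0,0,0,0,0,-0.3]
    - [0,0,0,0,0,0,-0.3]
    - [0,0,0,0,0,0,-0.3]

```text
time: 38.15
ee_pos: [0.5876, 0.0193, 0.235]
tcp_rot: [[1.0, -0.013, 0.001], [-0.013, -1.0, -0.0], [0.001, 0.0, -1.0]]
ft_force: [0.3, 0.3, -0.3]
width: 0.0552
grasp_force: 0.0
```

drive_tool:
  steps:
    - [0,0,0,0,0,-0.02,-0.3]
    - [0,0,0,0,0,-0.02,-0.3]
    - [0,0,0,0,0,0,1]
    - [0,0,0,0,0,0,1]
    - [0,0,0,0,0,0,1]

```text
time: 38.78
ee_pos: [0.5869, 0.0194, 0.2738]
tcp_rot: [[1.0, -0.013, -0.001], [-0.013, -1.0, 0.0], [-0.001, -0.0, -1.0]]
ft_force: [-0.5, -0.4, 0.4]
width: 0.0342
grasp_force: 0.0
```

drive_tool:
  steps:
    - [0,0,0,0,0,0,1]
    - [0,0,0,0,0,0,1]
    - [0,0,0,0,0,0.01,1]
    - [0,0,0,0,0,0.01,1]
    - [0,0,0,0,0,0.01,1]

```text
time: 39.4
ee_pos: [0.5871, 0.0194, 0.2436]
tcp_rot: [[1.0, -0.013, -0.001], [-0.013, -1.0, 0.0], [-0.001, -0.0, -1.0]]
ft_force: [-2.8, -0.0, 6.5]
width: 0.0002
grasp_force: 3.0
```

drive_tool:
  steps:
    - [0,0,0,0,0,0.003,1]
    - [0,0,0,0,0,0.003,1]
    - [0,0,0,0,0,0.003,1]
    - [0,0,0,0,0,0.002,1]
    - [0,0,0,0,0,0,1]

```text
time: 40.02
ee_pos: [0.5872, 0.0193, 0.2334]
tcp_rot: [[1.0, -0.013, -0.0], [-0.013, -1.0, 0.0], [-0.0, -0.0, -1.0]]
ft_force: [-0.9, -0.6, 1.4]
width: 0.0002
grasp_force: 0.6
```

drive_tool:
  steps:
    - [0,0,0,0,0,0.002,1]
    - [0,0,0,0,0,0.001,1]
    - [0,0,0,0,0,0.001,1]
    - [0,0,0,0,0,0,1]

```text
time: 40.52
ee_pos: [0.5874, 0.0193, 0.2305]
tcp_rot: [[1.0, -0.013, -0.0], [-0.013, -1.0, -0.0], [-0.0, 0.0, -1.0]]
ft_force: [-5.4, 0.5, 11.0]
width: 0.0008
grasp_force: 5.4
```

drive_tool:
  steps:
    - [0,0,0,0,0,0.001,1]
    - [0,0,0,0,0,0,1]

```text
time: 40.78
ee_pos: [0.5875, 0.0194, 0.2305]
tcp_rot: [[1.0, -0.013, 0.0], [-0.013, -1.0, -0.0], [0.0, 0.0, -1.0]]
ft_force: [-7.9, 0.7, 17.5]
width: 0.0005
grasp_force: 8.5
```

```bash
python3 plan.py 588 20 66.4 -.7
```

```text
t 40.77 gp [587.5  19.3  66.5] yaw -0.76 tilt 0.00 -0.01 F [-7.9  0.7 17.5] w 0.5 g 8.5
turnz -0.001 then shift x 0.0005 y -0.0007 z 0.0001 m
```

All three blanks are flush. I lift off toward the mallet, keeping clear of the view, and measure the mallet.

drive_tool:
  steps:
    - [0,0,0,0,0,-0.01,1]
    - [0,0,0,0,0,-0.05,-0.2]
    - [0,0,0,-0.04,0.02,-0.04,-0.2]
    - [0,0,0,-0.05,0.03,0,-0.2]
    - [0,0,0,-0.05,0.03,0,-0.2]

```text
time: 41.4
ee_pos: [0.4453, -0.0594, 0.3292]
tcp_rot: [[1.0, -0.012, 0.003], [-0.012, -1.0, -0.001], [0.003, 0.001, -1.0]]
ft_force: [-0.6, -0.9, -0.1]
width: 0.0328
grasp_force: 0.0
```

drive_tool:
  steps:
    - [0,0,0,-0.04,0.03,0,-0.2]
    - [0,0,0,0,0,0,-0.2]
    - [0,0,0,0,0,0,-0.2]
    - [0,0,0,0,0,0,-0.2]
    - [0,0,0,0,0,0,-0.2]

```text
time: 42.02
ee_pos: [0.4065, -0.0878, 0.3285]
tcp_rot: [[1.0, -0.012, -0.0], [-0.012, -1.0, 0.0], [-0.0, -0.0, -1.0]]
ft_force: [-0.3, 0.8, -0.6]
width: 0.0524
grasp_force: 0.0
```

```bash
python3 snap.py 4
python3 - <<'E'
from h import *
T=load("top4");S=load("scene4")
cv2.imwrite("pics/f.png",np.vstack([np.hstack([crop(T["frame"],395,145,66,54,6),crop(S["frame"],150,150,67,54,6)]),crop(S["frame"],225,163,133,45,6)]))
p=back(T,(328,187),.048)
for cn in("top","scene"):
    f=rect(load(cn+"4"),p[0],p[1],.12,.048);h=hsv(f)
    print("in pockets",cn,blob((h[...,1]>120)&(h[...,2]>60),p[0],p[1],.12)[:4])
for u,z in [((450.9,151.2),.067),((453.8,155.2),.067),((420.6,174.8),.067),((424.2,178.8),.067),((415.9,172.8),.088),((425.2,183.1),.088)]: print(np.round(back(T,u,z)*1e3,1))
E
python3 plan.py
```

```text
in pockets top [(np.float64(587.0), np.float64(-48.3), 107.3, 35.9, -0.5), (np.float64(589.3), np.float64(87.4), 90.0, 35.6, -2.9), (np.float64(587.2), np.float64(19.0), 52.5, 36.5, 0.0)]
in pockets scene [(np.float64(585.7), np.float64(-47.3), 107.5, 33.5, -0.6), (np.float64(587.2), np.float64(86.7), 89.8, 33.2, -0.8), (np.float64(586.2), np.float64(19.3), 53.5, 33.0, 0.0)]
[ 703.9 -389.5   67. ]
[ 690.5 -398.8   67. ]
[ 625.1 -287.6   67. ]
[ 611.8 -299.2   67. ]
[ 628.7 -266.7   88. ]
[ 595.2 -296.2   88. ]
t 42.12 gp [406.2 -87.8 164.4] yaw -0.70 tilt -0.02 0.01 F [-0.2  0.   0.8] w 51.6 g 0.0
```

View pics/f.png

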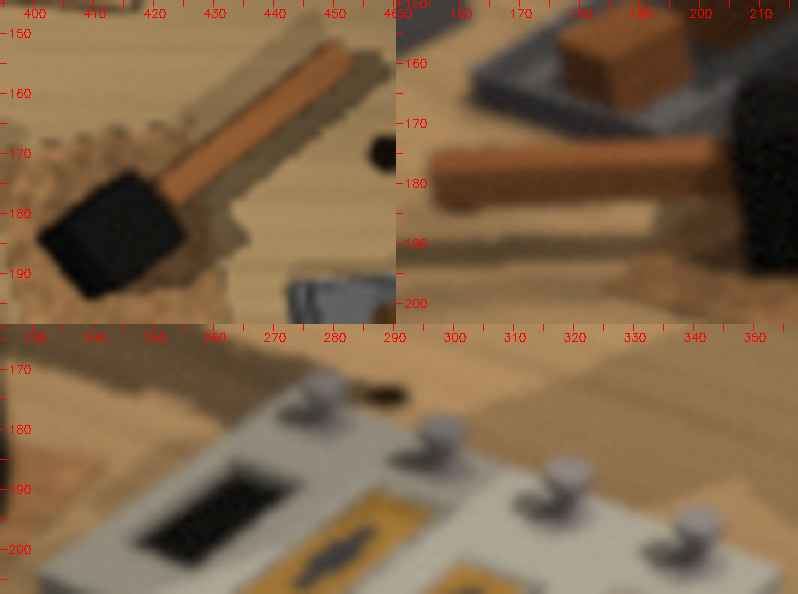

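```bash
python3 - <<'E'
from h import *
S=load("scene4")
print(back(S,(155.5,175.3),.067)*1e3)
T=load("top4")
d=np.array([.6115,-.7912]);c=np.array([596.5,-262.8]);n=np.array([-d[1],d[0]])
for a,b,z in [(165,10,67),(165,-10,67),(30,10,67),(30,-10,67),(25,25,88),(25,-25,88)]:
    X=np.r_[c+a*d+b*n,z]/1e3; print(a,b,z,np.round(proj(T,X),1),np.round(proj(S,X),1))
E
python3 plan.py 621.6 -295.2 130 127.7 621.6 -295.2 54 127.7
```

```text
[ 694.70508907 -395.41445474   67.        ]
165 10 67 [[450.2 150.8]] [[154.5 177.9]]
165 -10 67 [[454.  155.5]] [[156.  174.1]]
30 10 67 [[418.4 175.5]] [[204.4 176. ]]
30 -10 67 [[422.2 180.3]] [[205.2 172.2]]
25 25 88 [[416.1 171.9]] [[204.6 172.3]]
25 -25 88 [[425.7 184.1]] [[206.6 163.1]]
t 42.12 gp [406.2 -87.8 164.4] yaw -0.70 tilt -0.02 0.01 F [-0.2  0.   0.8] w 51.6 g 0.0
turnz -2.853 then shift x -0.2958 y 0.0436 z 0.0344 m
turnz -0.000 then shift x 0.0000 y 0.0000 z 0.0760 m
```

drive_tool:
  steps:
    - [0,0,-0.2195,0,0,0,-0.2]
    - [0,0,-0.2195,0,0,0,-0.2]
    - [0,0,-0.2195,0,0,0,-0.2]
    - [0,0,-0.2195,0,0,0,-0.2]
    - [0,0,-0.2195,0,0,0,-0.2]

```text
time: 42.75
ee_pos: [0.4061, -0.088, 0.3284]
tcp_rot: [[0.656, 0.754, -0.0], [0.754, -0.656, 0.0], [-0.0, -0.0, -1.0]]
ft_force: [0.6, 0.9, -1.0]
width: 0.0523
grasp_force: 0.0
```

drive_tool:
  steps:
    - [0,0,-0.2195,0,0,0,-0.2]
    - [0,0,-0.2195,0,0,0,-0.2]
    - [0,0,-0.2195,0,0,0,-0.2]
    - [0,0,-0.2195,0,0,0,-0.2]
    - [0,0,-0.2195,0,0,0,-0.2]

```text
time: 43.38
ee_pos: [0.406, -0.088, 0.3284]
tcp_rot: [[-0.145, 0.989, -0.0], [0.989, 0.145, 0.0], [0.0, -0.0, -1.0]]
ft_force: [0.1, -0.1, -0.6]
width: 0.0522
grasp_force: 0.0
```

drive_tool:
  steps:
    - [0,0,-0.2195,0,0,0,-0.2]
    - [0,0,-0.2195,0,0,0,-0.2]
    - [0,0,-0.2195,0,0,0,-0.2]
    - [0,0,0,0,0,0,-0.2]
    - [0,0,0,0,0,0,-0.2]

```text
time: 44.0
ee_pos: [0.4059, -0.0881, 0.3285]
tcp_rot: [[-0.608, 0.794, -0.0], [0.794, 0.608, 0.0], [0.0, -0.0, -1.0]]
ft_force: [-0.4, -0.5, -0.0]
width: 0.0521
grasp_force: 0.0
```

```bash
python3 plan.py 621.6 -295.2 130 127.7 621.6 -295.2 54 127.7
```

```text
t 44.00 gp [405.9 -88.1 164.5] yaw 127.46 tilt -0.01 0.01 F [-0.4 -0.5 -0. ] w 52.1 g 0.0
turnz -0.005 then shift x -0.2958 y 0.0440 z 0.0345 m
turnz -0.000 then shift x 0.0000 y 0.0000 z 0.0760 m
```

drive_tool:
  steps:
    - [0,0,-0.005,-0.0493,0.0073,0.0055,-0.2]
    - [0,0,0,-0.0493,0.0073,0.0055,-0.2]
    - [0,0,0,-0.0493,0.0073,0.0055,-0.2]
    - [0,0,0,-0.0493,0.0073,0.0055,-0.2]
    - [0,0,0,-0.0493,0.0073,0.0055,-0.2]

```text
time: 44.62
ee_pos: [0.587, -0.2617, 0.3004]
tcp_rot: [[-0.612, 0.791, -0.0], [0.791, 0.612, 0.0], [0.0, -0.0, -1.0]]
ft_force: [0.6, -0.0, -0.1]
width: 0.0521
grasp_force: 0.0
```

drive_tool:
  steps:
    - [0,0,0,-0.0493,0.0073,0.0055,-0.2]
    - [0,0,0,0,0,0,-0.2]
    - [0,0,0,0,0,0,-0.2]
    - [0,0,0,0,0,0,-0.2]
    - [0,0,0,0,0,0,-0.2]

```text
time: 45.25
ee_pos: [0.6215, -0.2943, 0.2966]
tcp_rot: [[-0.614, 0.789, 0.001], [0.789, 0.614, -0.001], [-0.001, 0.0, -1.0]]
ft_force: [0.1, -1.0, -1.0]
width: 0.0521
grasp_force: 0.0
```

```bash
python3 plan.py 621.6 -295.2 54 127.7
```

```text
t 45.25 gp [ 621.7 -294.4  132.6] yaw 127.88 tilt 0.06 -0.03 F [ 0.1 -1.  -1. ] w 52.1 g 0.0
turnz 0.004 then shift x -0.0006 y -0.0006 z 0.0786 m
```

drive_tool:
  steps:
    - [0,0,0,-0.0006,-0.0006,0.04,-0.2]
    - [0,0,0,0,0,0.0385,-0.2]
    - [0,0,0,0,0,0,-0.2]
    - [0,0,0,0,0,0,-0.2]
    - [0,0,0,0,0,0,-0.2]

```text
time: 45.88
ee_pos: [0.6227, -0.2964, 0.22]
tcp_rot: [[-0.614, 0.789, 0.004], [0.789, 0.614, -0.002], [-0.004, 0.002, -1.0]]
ft_force: [0.2, -0.3, 0.4]
width: 0.0525
grasp_force: 0.0
```

drive_tool:
  steps:
    - [0,0,0,0,0,0,1]
    - [0,0,0,0,0,0,1]
    - [0,0,0,0,0,0,1]
    - [0,0,0,0,0,0,1]
    - [0,0,0,0,0,0,1]

```text
time: 46.5
ee_pos: [0.6217, -0.296, 0.217]
tcp_rot: [[-0.614, 0.79, -0.0], [0.79, 0.614, -0.0], [0.0, -0.0, -1.0]]
ft_force: [-0.9, -0.6, 1.0]
width: 0.0198
grasp_force: 29.8
```

```bash
python3 plan.py 621.6 -295.2 54 127.7
```

```text
t 46.50 gp [ 621.6 -296.    53. ] yaw 127.86 tilt -0.01 -0.01 F [-0.9 -0.6  1. ] w 19.8 g 29.8
turnz 0.004 then shift x 0.0007 y 0.0005 z -0.0010 m
```

drive_tool:
  steps:
    - [0,0,0,0,0,-0.02,1]
    - [0,0,0,0,0,-0.04,1]
    - [0,0,0,0,0,-0.04,1]
    - [0,0,0,0,0,0,1]
    - [0,0,0,0,0,0,1]

```text
time: 47.12
ee_pos: [0.6213, -0.2955, 0.316]
tcp_rot: [[-0.614, 0.789, -0.001], [0.789, 0.614, 0.001], [0.002, -0.0, -1.0]]
ft_force: [-1.0, 0.5, -4.9]
width: 0.0198
grasp_force: 29.9
```

```bash
python3 snap.py 5
python3 - <<'E'
from h import *
T=load("top5");S=load("scene5")
cv2.imwrite("pics/g.png",np.hstack([crop(T["frame"],390,135,66,70,6),crop(S["frame"],150,120,66,70,6)]))
E
python3 plan.py 519.6 -69.6 150 127.86
```

```text
t 47.23 gp [ 620.3 -294.9  150.3] yaw 127.86 tilt -0.22 0.14 F [ 0.   0.3 -4.9] w 19.6 g 29.9
turnz 0.000 then shift x 0.2397 y 0.0588 z 0.0003 m
```

View pics/g.png

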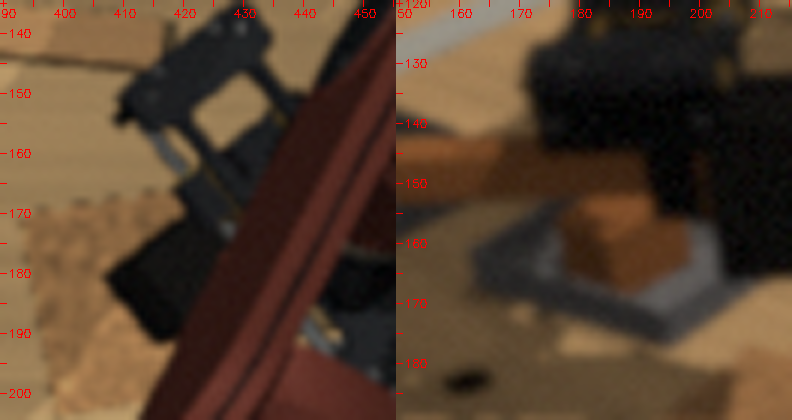

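The mallet is held by the handle and level in both views (head in the scene crop at px (212,150), handle horizontal at row 147). Next it goes over the longest pin.

drive_tool:
  steps:
    - [0,0,0,0.025,0.006,0,1]
    - [0,0,0,0.04,0.01,0,1]
    - [0,0,0,0.04,0.01,0,1]
    - [0,0,0,0.04,0.01,0,1]
    - [0,0,0,0.04,0.01,0,1]

```text
time: 47.85
ee_pos: [0.5432, -0.1202, 0.3149]
tcp_rot: [[-0.614, 0.79, -0.003], [0.79, 0.614, 0.001], [0.003, -0.002, -1.0]]
ft_force: [-0.1, -0.6, -3.6]
width: 0.0196
grasp_force: 29.9
```

drive_tool:
  steps:
    - [0,0,0,0.035,0.008,0,1]
    - [0,0,0,0.02,0.005,0,1]
    - [0,0,0,0,0,0,1]
    - [0,0,0,0,0,0,1]
    - [0,0,0,0,0,0,1]

```text
time: 48.48
ee_pos: [0.5214, -0.0711, 0.317]
tcp_rot: [[-0.613, 0.79, 0.0], [0.79, 0.613, -0.0], [-0.0, -0.0, -1.0]]
ft_force: [-0.7, -0.5, -4.5]
width: 0.02
grasp_force: 29.9
```

drive_tool:
  steps:
    - [0,0,0,0,0,0,1]
    - [0,0,0,0,0,0,1]

```text
time: 48.72
ee_pos: [0.5211, -0.0706, 0.317]
tcp_rot: [[-0.613, 0.79, -0.0], [0.79, 0.613, -0.0], [0.0, -0.0, -1.0]]
ft_force: [0.1, -0.1, -4.2]
width: 0.0196
grasp_force: 29.9
```

```bash
python3 plan.py 519.6 -69.6 124 127.86
```

```text
t 48.73 gp [521.1 -70.6 153. ] yaw 127.83 tilt -0.00 -0.00 F [ 0.1 -0.1 -4.2] w 19.6 g 29.9
turnz -0.001 then shift x 0.0017 y -0.0006 z 0.0290 m
```

drive_tool:
  steps:
    - [0,0,0,0.0015,-0.0005,0.015,1]
    - [0,0,0,0,0,0.012,1]
    - [0,0,0,0,0,0,1]
    - [0,0,0,0,0,0,1]

```text
time: 49.22
ee_pos: [0.5197, -0.0693, 0.2899]
tcp_rot: [[-0.614, 0.789, -0.0], [0.789, 0.614, 0.0], [0.0, -0.0, -1.0]]
ft_force: [0.2, 0.1, -3.6]
width: 0.0194
grasp_force: 29.9
```

drive_tool:
  steps:
    - [0,0,0,0,0,0.004,1]
    - [0,0,0,0,0,0.004,1]
    - [0,0,0,0,0,0,1]

```text
time: 49.6
ee_pos: [0.5201, -0.0695, 0.2828]
tcp_rot: [[-0.614, 0.79, 0.002], [0.79, 0.614, -0.0], [-0.001, 0.001, -1.0]]
ft_force: [0.6, -0.8, 0.4]
width: 0.0197
grasp_force: 29.9
```

drive_tool:
  steps:
    - [0,0,0,0,0,0.004,1]
    - [0,0,0,0,0,0.004,1]
    - [0,0,0,0,0,0,1]

```text
time: 49.98
ee_pos: [0.5201, -0.0695, 0.2741]
tcp_rot: [[-0.614, 0.79, 0.002], [0.79, 0.614, -0.0], [-0.001, 0.001, -1.0]]
ft_force: [2.8, -1.3, 1.5]
width: 0.0198
grasp_force: 29.9
```

```bash
python3 plan.py 519.6 -69.6 105 127.86
```

```text
t 49.98 gp [520.3 -69.5 110.1] yaw 127.85 tilt 0.09 -0.02 F [ 2.8 -1.3  1.5] w 19.8 g 29.9
turnz -0.000 then shift x 0.0004 y -0.0006 z 0.0051 m
```

drive_tool:
  steps:
    - [0,0,0,0,0,0.003,1]
    - [0,0,0,0,0,0.002,1]
    - [0,0,0,0,0,0,1]

```text
time: 50.35
ee_pos: [0.52, -0.0695, 0.2692]
tcp_rot: [[-0.614, 0.79, 0.001], [0.79, 0.614, -0.0], [-0.001, 0.001, -1.0]]
ft_force: [3.6, -1.9, 3.8]
width: 0.0198
grasp_force: 29.9
```

drive_tool:
  steps:
    - [0,0,0,0,0,0.0015,1]
    - [0,0,0,0,0,0,1]

```text
time: 50.6
ee_pos: [0.5203, -0.0696, 0.2689]
tcp_rot: [[-0.614, 0.789, 0.002], [0.789, 0.614, -0.001], [-0.002, 0.001, -1.0]]
ft_force: [1.8, -2.8, 9.8]
width: 0.0196
grasp_force: 30.0
```

```bash
python3 plan.py 519.6 -69.6 105 127.86; python3 snap.py 6
python3 - <<'E'
from h import *
T=load("top6");S=load("scene6")
cv2.imwrite("pics/i.png",np.hstack([crop(T["frame"],310,165,66,70,6),crop(S["frame"],250,120,66,70,6)]))
E
```

```text
t 50.60 gp [520.6 -69.8 104.9] yaw 127.87 tilt 0.11 -0.05 F [ 1.8 -2.8  9.8] w 19.6 g 30.0
turnz 0.000 then shift x 0.0007 y -0.0007 z -0.0001 m
```

View pics/i.png

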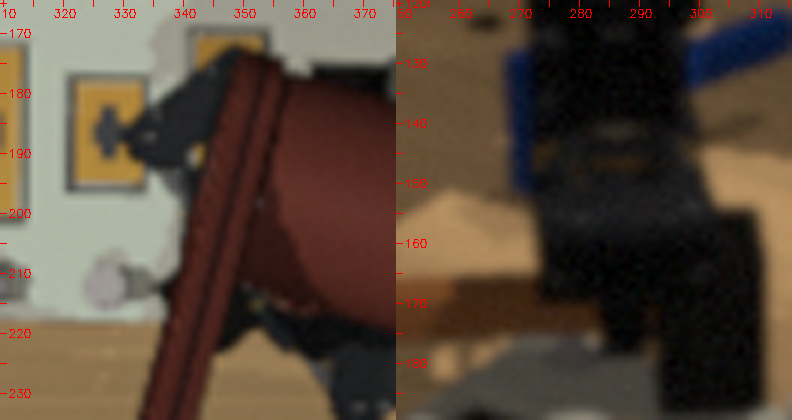

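The tool stopped at the predicted height and the force is rising, so the longest pin is down. One more small push, then on to the short pin.

drive_tool:
  steps:
    - [0,0,0,0,0,0.001,1]
    - [0,0,0,0,0,0,1]

```text
time: 50.95
ee_pos: [0.5205, -0.0698, 0.2686]
tcp_rot: [[-0.614, 0.789, 0.002], [0.789, 0.614, -0.001], [-0.002, 0.001, -1.0]]
ft_force: [0.8, -3.4, 15.1]
width: 0.0195
grasp_force: 30.0
```

drive_tool:
  steps:
    - [0,0,0,0,0,-0.015,1]
    - [0,0,0,0,0,-0.03,1]
    - [0,0,0,0.02,0.016,0,1]
    - [0,0,0,0.02,0.016,0,1]
    - [0,0,0,0.0131,0.0104,0,1]

```text
time: 51.58
ee_pos: [0.5194, -0.0, 0.31]
tcp_rot: [[-0.614, 0.789, -0.004], [0.789, 0.614, 0.001], [0.004, -0.003, -1.0]]
ft_force: [0.1, 0.3, -4.1]
width: 0.0196
grasp_force: 30.0
```

drive_tool:
  steps:
    - [0,0,0,0,0,0,1]
    - [0,0,0,0,0,0,1]
    - [0,0,0,0,0,0,1]
    - [0,0,0,0,0,0,1]

```text
time: 52.08
ee_pos: [0.5206, -0.0019, 0.3115]
tcp_rot: [[-0.613, 0.79, -0.0], [0.79, 0.613, -0.0], [0.0, -0.0, -1.0]]
ft_force: [0.8, 0.0, -4.8]
width: 0.02
grasp_force: 30.0
```

```bash
python3 plan.py 520.8 -1.6 122 127.86
```

```text
t 52.08 gp [520.6  -1.9 147.5] yaw 127.82 tilt -0.01 -0.00 F [ 0.8  0.  -4.8] w 20.0 g 30.0
turnz -0.001 then shift x 0.0001 y 0.0004 z 0.0255 m
```

drive_tool:
  steps:
    - [0,0,0,0,0,0.012,1]
    - [0,0,0,0,0,0.012,1]
    - [0,0,0,0,0,0.004,1]
    - [0,0,0,0,0,0.004,1]
    - [0,0,0,0,0,0,1]

```text
time: 52.7
ee_pos: [0.5204, -0.0014, 0.2794]
tcp_rot: [[-0.614, 0.789, -0.001], [0.789, 0.614, 0.0], [0.0, -0.001, -1.0]]
ft_force: [-1.8, -1.2, -0.6]
width: 0.0197
grasp_force: 30.0
```

drive_tool:
  steps:
    - [0,0,0,0,0,0.004,1]
    - [0,0,0,0,0,0.003,1]
    - [0,0,0,0,0,0.003,1]
    - [0,0,0,0,0,0.001,1]
    - [0,0,0,0,0,0,1]

```text
time: 53.32
ee_pos: [0.5206, -0.0014, 0.2688]
tcp_rot: [[-0.614, 0.789, -0.0], [0.789, 0.614, -0.0], [-0.0, -0.0, -1.0]]
ft_force: [-4.2, -1.8, 6.5]
width: 0.0195
grasp_force: 30.0
```

drive_tool:
  steps:
    - [0,0,0,0,0,0.0015,1]
    - [0,0,0,0,0,0,1]

```text
time: 53.58
ee_pos: [0.5211, -0.0017, 0.2682]
tcp_rot: [[-0.614, 0.789, 0.001], [0.789, 0.614, -0.001], [-0.002, 0.0, -1.0]]
ft_force: [-5.7, -2.8, 10.6]
width: 0.0195
grasp_force: 30.1
```

```bash
python3 plan.py 520.8 -1.6 105 127.86
```

```text
t 53.58 gp [521.3  -1.9 104.2] yaw 127.87 tilt 0.08 -0.06 F [-5.7 -2.8 10.6] w 19.5 g 30.1
turnz 0.000 then shift x 0.0006 y -0.0002 z -0.0008 m
```

drive_tool:
  steps:
    - [0,0,0,0,0,0.0012,1]
    - [0,0,0,0,0,0,1]

```text
time: 53.82
ee_pos: [0.5215, -0.002, 0.2677]
tcp_rot: [[-0.614, 0.789, 0.003], [0.789, 0.614, -0.002], [-0.003, 0.001, -1.0]]
ft_force: [-5.3, -4.4, 13.1]
width: 0.0198
grasp_force: 30.1
```

drive_tool:
  steps:
    - [0,0,0,0,0,-0.015,1]
    - [0,0,0,0,0,-0.03,1]
    - [0,0,0,0.02,0.016,0,1]
    - [0,0,0,0.02,0.016,0,1]
    - [0,0,0,0.0131,0.0104,0,1]

```text
time: 54.45
ee_pos: [0.5213, 0.0678, 0.3105]
tcp_rot: [[-0.614, 0.789, -0.0], [0.789, 0.614, 0.001], [0.001, 0.0, -1.0]]
ft_force: [0.7, 0.2, -4.8]
width: 0.0196
grasp_force: 30.0
```

drive_tool:
  steps:
    - [0,0,0,0,0,0,1]
    - [0,0,0,0,0,0,1]
    - [0,0,0,0,0,0,1]
    - [0,0,0,0,0,0,1]

```text
time: 54.95
ee_pos: [0.5215, 0.0661, 0.3108]
tcp_rot: [[-0.613, 0.79, 0.0], [0.79, 0.613, -0.0], [-0.0, -0.0, -1.0]]
ft_force: [0.8, 1.0, -3.6]
width: 0.0197
grasp_force: 30.0
```

```bash
python3 plan.py 521.7 65.9 122 127.86
```

```text
t 54.95 gp [521.5  66.1 146.8] yaw 127.82 tilt 0.00 -0.00 F [ 0.8  1.  -3.6] w 19.7 g 30.0
turnz -0.001 then shift x -0.0002 y 0.0000 z 0.0248 m
```

drive_tool:
  steps:
    - [0,0,0,0,0,0.012,1]
    - [0,0,0,0,0,0.012,1]
    - [0,0,0,0,0,0.004,1]
    - [0,0,0,0,0,0.004,1]
    - [0,0,0,0,0,0,1]

```text
time: 55.58
ee_pos: [0.5213, 0.0665, 0.2788]
tcp_rot: [[-0.614, 0.789, -0.001], [0.789, 0.614, -0.0], [0.0, -0.001, -1.0]]
ft_force: [-1.4, -1.6, -0.1]
width: 0.0192
grasp_force: 30.0
```

drive_tool:
  steps:
    - [0,0,0,0,0,0.004,1]
    - [0,0,0,0,0,0.003,1]
    - [0,0,0,0,0,0.003,1]
    - [0,0,0,0,0,0.001,1]
    - [0,0,0,0,0,0,1]

```text
time: 56.2
ee_pos: [0.5216, 0.0664, 0.2682]
tcp_rot: [[-0.614, 0.789, 0.0], [0.789, 0.614, -0.0], [-0.0, -0.0, -1.0]]
ft_force: [-4.9, -3.3, 6.7]
width: 0.0197
grasp_force: 30.1
```

drive_tool:
  steps:
    - [0,0,0,0,0,0.0015,1]
    - [0,0,0,0,0,0,1]

```text
time: 56.45
ee_pos: [0.522, 0.0662, 0.2677]
tcp_rot: [[-0.614, 0.789, 0.001], [0.789, 0.614, -0.001], [-0.002, 0.0, -1.0]]
ft_force: [-5.2, -5.0, 13.1]
width: 0.0196
grasp_force: 30.1
```

drive_tool:
  steps:
    - [0,0,0,0,0,0.001,1]
    - [0,0,0,0,0,0,1]

```text
time: 56.7
ee_pos: [0.5223, 0.066, 0.2673]
tcp_rot: [[-0.614, 0.789, 0.002], [0.789, 0.614, -0.002], [-0.003, 0.001, -1.0]]
ft_force: [-5.7, -6.1, 14.8]
width: 0.0196
grasp_force: 30.1
```

```bash
python3 plan.py 521.7 65.9 105 127.86
```

```text
t 56.70 gp [522.7  65.7 103.3] yaw 127.88 tilt 0.14 -0.09 F [-5.7 -6.1 14.8] w 19.6 g 30.1
turnz 0.000 then shift x 0.0007 y -0.0007 z -0.0017 m
```

drive_tool:
  steps:
    - [0,0,0,0,0,-0.015,1]
    - [0,0,0,0,0,-0.03,1]
    - [0,0,0,-0.025,-0.01,0,1]
    - [0,0,0,-0.0487,-0.0205,0,1]
    - [0,0,0,-0.0487,-0.0205,0,1]

```text
time: 57.32
ee_pos: [0.5566, -0.0618, 0.31]
tcp_rot: [[-0.615, 0.789, 0.001], [0.789, 0.615, 0.001], [0.0, 0.001, -1.0]]
ft_force: [1.0, 0.1, -3.8]
width: 0.0195
grasp_force: 30.0
```

drive_tool:
  steps:
    - [0,0,0,-0.0487,-0.0205,0,1]
    - [0,0,0,-0.0487,-0.0205,0,1]
    - [0,0,0,-0.0487,-0.0205,0,1]
    - [0,0,0,-0.0487,-0.0205,0,1]
    - [0,0,0,-0.03,-0.012,0,1]

```text
time: 57.95
ee_pos: [0.6204, -0.2987, 0.3093]
tcp_rot: [[-0.612, 0.791, 0.001], [0.791, 0.612, 0.001], [0.0, 0.001, -1.0]]
ft_force: [0.2, -0.4, -3.5]
width: 0.0198
grasp_force: 30.0
```

drive_tool:
  steps:
    - [0,0,0,0,0,0,1]
    - [0,0,0,0,0,0,1]
    - [0,0,0,0,0,0,1]
    - [0,0,0,0,0,0,1]

```text
time: 58.45
ee_pos: [0.6202, -0.2954, 0.3104]
tcp_rot: [[-0.615, 0.789, 0.0], [0.789, 0.615, 0.0], [0.0, 0.0, -1.0]]
ft_force: [-0.7, -0.2, -3.7]
width: 0.0197
grasp_force: 30.0
```

```bash
python3 plan.py 621.6 -296 53 127.86; python3 snap.py 7
python3 - <<'E'
from h import *
T=load("top7");S=load("scene7")
cv2.imwrite("pics/j.png",np.vstack([np.hstack([crop(T["frame"],290,180,100,45,5),crop(S["frame"],150,130,58,45,5)]),crop(S["frame"],225,163,133,45,6)[:,:790]]))
E
```

```text
t 58.45 gp [ 620.2 -295.4  146.4] yaw 127.93 tilt 0.01 0.01 F [-0.7 -0.2 -3.7] w 19.7 g 30.0
turnz 0.002 then shift x -0.0014 y 0.0007 z 0.0934 m
```

View pics/j.png

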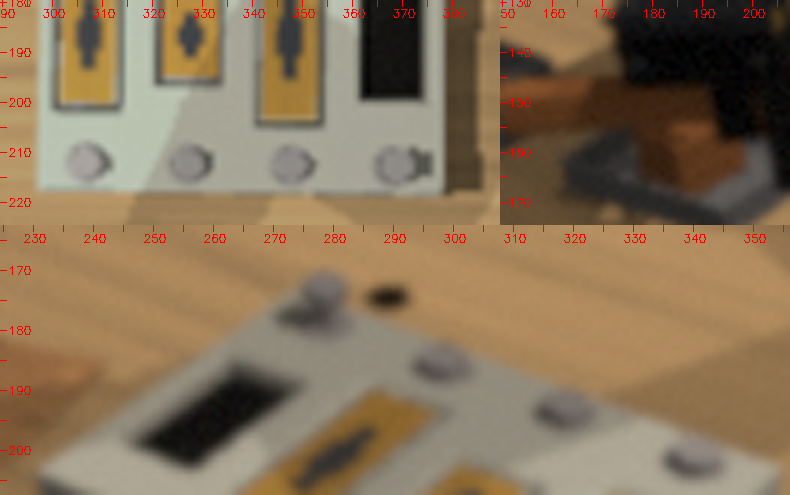

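Three loaded pins are seated (scene px (298,186), (318,193), (341,201)); the medium one (278,173) is still up, as it should be. Next I set the mallet down.

drive_tool:
  steps:
    - [0,0,0,-0.0014,0.0007,0.035,1]
    - [0,0,0,0,0,0.035,1]
    - [0,0,0,0,0,0.015,1]
    - [0,0,0,0,0,0,1]
    - [0,0,0,0,0,0,1]

```text
time: 59.18
ee_pos: [0.6223, -0.2976, 0.2273]
tcp_rot: [[-0.614, 0.789, 0.002], [0.789, 0.614, -0.002], [-0.003, 0.001, -1.0]]
ft_force: [-0.6, -0.1, -3.8]
width: 0.0201
grasp_force: 30.0
```

drive_tool:
  steps:
    - [0,0,0,0,0,0.003,1]
    - [0,0,0,0,0,0.002,1]
    - [0,0,0,0,0,0,1]
    - [0,0,0,0,0,0,1]

```text
time: 59.68
ee_pos: [0.6215, -0.2972, 0.2204]
tcp_rot: [[-0.614, 0.789, 0.0], [0.789, 0.614, 0.0], [0.0, 0.0, -1.0]]
ft_force: [-0.5, -1.1, -4.5]
width: 0.0197
grasp_force: 30.0
```

```bash
python3 plan.py 621.6 -296 53 127.86
```

```text
t 59.67 gp [ 621.5 -297.2   56.4] yaw 127.86 tilt 0.00 0.00 F [-0.5 -1.1 -4.5] w 19.7 g 30.0
turnz 0.000 then shift x 0.0009 y 0.0008 z 0.0034 m
```

drive_tool:
  steps:
    - [0,0,0,0,0,0.002,1]
    - [0,0,0,0,0,0.001,1]
    - [0,0,0,0,0,0,1]
    - [0,0,0,0,0,0,1]

```text
time: 60.18
ee_pos: [0.6215, -0.2972, 0.2173]
tcp_rot: [[-0.614, 0.789, 0.0], [0.789, 0.614, -0.0], [-0.0, 0.0, -1.0]]
ft_force: [-0.4, -0.7, -3.7]
width: 0.0197
grasp_force: 30.0
```

drive_tool:
  steps:
    - [0,0,0,0,0,0.001,1]
    - [0,0,0,0,0,0,1]
    - [0,0,0,0,0,0,1]

```text
time: 60.55
ee_pos: [0.6216, -0.2972, 0.2165]
tcp_rot: [[-0.614, 0.789, 0.0], [0.789, 0.614, -0.0], [-0.0, 0.0, -1.0]]
ft_force: [-0.2, 0.3, -2.8]
width: 0.0196
grasp_force: 29.9
```

```bash
python3 plan.py 621.6 -296 53 127.86
```

```text
t 60.55 gp [ 621.6 -297.3   52.5] yaw 127.86 tilt 0.02 -0.01 F [-0.2  0.3 -2.8] w 19.6 g 29.9
turnz 0.000 then shift x 0.0010 y 0.0008 z -0.0005 m
```

Contact is beginning. One more millimetre, then release and retreat straight up.

drive_tool:
  steps:
    - [0,0,0,0,0,0.001,1]
    - [0,0,0,0,0,0,1]
    - [0,0,0,0,0,0,0.3]
    - [0,0,0,0,0,0,0.1]
    - [0,0,0,0,0,0,-0.1]

```text
time: 61.18
ee_pos: [0.6215, -0.2971, 0.2152]
tcp_rot: [[-0.614, 0.789, 0.0], [0.789, 0.614, 0.0], [0.0, 0.0, -1.0]]
ft_force: [0.5, -0.6, -0.3]
width: 0.0415
grasp_force: 0.0
```

drive_tool:
  steps:
    - [0,0,0,0,0,0,-0.2]
    - [0,0,0,0,0,0,-0.2]
    - [0,0,0,0,0,-0.03,-0.2]
    - [0,0,0,0,0,-0.05,-0.2]
    - [0,0,0,0,0,-0.06,-0.2]

```text
time: 61.8
ee_pos: [0.621, -0.2969, 0.3552]
tcp_rot: [[-0.614, 0.79, -0.003], [0.79, 0.614, 0.002], [0.003, -0.001, -1.0]]
ft_force: [1.0, 0.6, -0.3]
width: 0.0518
grasp_force: 0.0
```

drive_tool:
  steps:
    - [0,0,0,0.03,-0.045,-0.02,-0.2]
    - [0,0,0,0.03,-0.045,-0.02,-0.2]
    - [0,0,0,0.03,-0.045,0,-0.2]
    - [0,0,0,0.03,-0.045,0,-0.2]
    - [0,0,0,0.03,-0.045,0,-0.2]

```text
time: 62.42
ee_pos: [0.3501, -0.3167, 0.3956]
tcp_rot: [[-0.614, 0.789, 0.0], [0.789, 0.614, -0.001], [-0.001, -0.0, -1.0]]
ft_force: [0.9, -0.4, 0.6]
width: 0.0521
grasp_force: 0.0
```

drive_tool:
  steps:
    - [0,0,0,0,0,0,-0.2]
    - [0,0,0,0,0,0,-0.2]
    - [0,0,0,0,0,0,-0.2]

```text
time: 62.8
ee_pos: [0.3527, -0.3169, 0.3956]
tcp_rot: [[-0.615, 0.789, 0.001], [0.789, 0.615, -0.0], [-0.001, 0.0, -1.0]]
ft_force: [0.7, 0.4, 0.0]
width: 0.0521
grasp_force: 0.0
```

```bash
python3 plan.py; python3 snap.py 8
python3 - <<'E'
from h import *
T=load("top8");S=load("scene8")
cv2.imwrite("pics/k.png",np.vstack([crop(T["frame"],295,145,200,75,4),crop(S["frame"],130,135,200,72,4)]))
E
```

```text
t 62.80 gp [ 352.8 -316.9  231.6] yaw 127.92 tilt 0.03 -0.02 F [0.7 0.4 0. ] w 52.1 g 0.0
```

View pics/k.png

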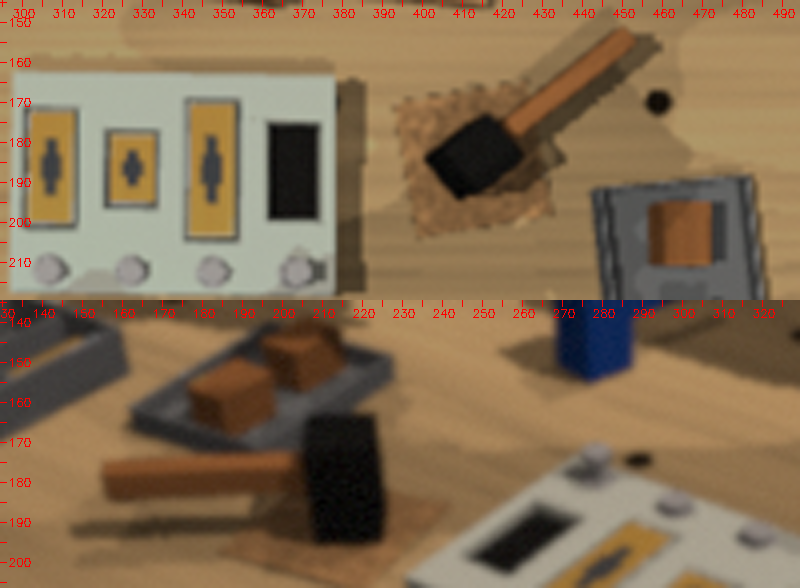

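The mallet stands on its square, head at top px (415,183). The three blanks are flush with their pins down, the medium pin is up, and both plugs are in the tray. I hand the job in.

```bash
python3 -c "
from cell import *
print(job_done())"
```

```text
the job is handed in; nothing more can be done
None
```

The job is handed in: both plugs are in the tray, the long, short and longest blanks (no medium one was on the bench) are pressed flush with their pins knocked down by the mallet, and the mallet is back upright on its square; no verdict was returned.

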